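# Rack the short screwdriver

### The arm

A 6-joint arm with a two-finger parallel gripper is mounted at the origin on a cart in front of the work surface, level with it; the furniture and walls round the work are solid. World frame = base frame: x ahead of the robot, y to its left, z up, the work surface at z = 0. Lengths are in m, angles in rad, forces in N, time in s.
With the tool pointing down it reaches from about 0.35 to 0.95 m from the base axis. Payload 17.4 kg.
Tool frame: the origin (TCP) lies at the very end of the fingers, on their centre line; the grasp point (between the pads) lies tcp_to_grasp behind it (tcp_to_grasp is the distance from the TCP to the grasp point, in m); x points along the fingers, y is the direction in which the jaws open and shut, and the axes are right-handed (so a half turn about x gives the same grasp; the last joint's range is limited). The gripper opens to 93 mm and grips with 3 to 60 N. Pads are 15 mm wide; open, the fingers measure 128 mm over their backs; the gripper's body (75 mm by 188 mm) begins 65 mm behind the grasp point.
Start: joints at [-1.348, 0.116, 1.442, -0, 1.584, -0.038], TCP at [0.174, -0.652, 0.219] pointing down, gripper open.
Joint ranges: [-2.83, 2.83], [-0.83, 2.19], [0.07, 2.5], [-1.14, 4.28], [0.01, 3], [-2.97, 2.97]. Speed limits (rad/s): [1.89, 1.89, 2.22, 3.14, 3.14, 3.14].

### API

Orientations are given as [roll, pitch, yaw] about the fixed x, y, z axes, in that order (R = Rz(yaw) Ry(pitch) Rx(roll)).
In Python, from workcell import * gives the robot as it stands. Calls block until the motion is done:
- move_pose(position, orientation): joint-space move of the TCP to a pose.
- servo_line(position, frame=None, max_speed=0.15, contact_N=None): straight line of the TCP; frame=None keeps the orientation; max_speed is the mean speed in m/s. With contact_N (N) it stops when the force on the tool has changed by that much, and returns True; else False.
- move_j(angles): joint-space move.
- open_gripper() and clamp(effort=None): open the fingers fully, or close them until they stop; effort is the grip in N (None keeps the last).
- wait(seconds).
- solve_ik(position, orientation): joint angles nearest the present ones, or None.
- get_state(): the state.
- capture(name): name is "side" or "top"; returns a dict with "img" (480x640x3 uint8, red, green, blue), "fovy" (degrees; the focal length in pixels is half the picture's height over the tangent of half this angle, whatever the lens; pixels are square), "cx", "cy" (the principal point, pixels), "D" ([k1, k2, p1, p2, k3] as OpenCV has them; the pictures are not rectified), "R" (3x3) and "t" (3): a world point X has camera coordinates R X + t. Camera axes: x right, y down, z forward; pixel columns grow to the right and rows downward; lengths in m; the calibration is good to about 2 mm. A picture is of the moment at which its call begins. There is no depth.
A pose or a line that the arm cannot do raises Unreachable and nothing moves.
- hand_in(): hands the job in, once; it reports no verdict.
The state is a dict: "time": time; "qpos": joint angles; "joint_vel": joint speeds; "effort": joint torques, N m; "position": TCP position; "ee_rot": TCP orientation; "ft_force": force on the tool from outside, world axes, zero at the start; "wrist_torque": the same for the moment, N m; "width": finger opening in m.
Only numpy, scipy, OpenCV 4.12 (cv2) and the standard library are available. Lean on these libraries where they do the work, as an engineer would, in place of code of your own. Each camera call takes 0.05 s, during which the arm holds its last target.

### The job

Put the short screwdriver away: take it out of the parts tray, lay it in the sloping V-block rest (shaft down through the notch, handle in the V and down against the stop) and let go of it, so that you can take it again at the steeper angle the rack needs. Hang it blade down in the empty middle slot of the screwdriver rack, its handle settled in the hole and upright, then push the rack's sliding lock plate fully home so that none of the screwdrivers can come out. Do not knock the other two screwdrivers out of the rack or shift the other tools on the bench.

Things in the scene. Friction and masses are not known exactly. Their poses are not given: they have to be found in the camera images.
- screwdriver: The short screwdriver, 165 mm long, about 0.07 kg, lying alone in the tray. Its true axis is the line from driver_tip to driver_end (3.8 degrees off the body's y axis, as the fat handle lifts that end when it lies flat). Centre of mass 117 mm from the tip. Body origin: midway along, on the underside as it lies on the tray floor, z up.
- driver_tip (a point): Point of the blade, on the screwdriver's axis. From here the shaft is 6.4 mm thick for 73 mm, then a collar 11 mm thick to 80 mm, then the handle.
- driver_shoulder (a point): Point on the axis 82 mm from the tip, where the handle begins to swell: 12 mm thick at 80 mm from the tip, 20 mm at 84 mm, 22 mm at 89 mm, 25 mm from 97 to 145 mm.
- driver_end (a point): Rear end of the handle, on the axis, 165 mm from the tip. The handle is 25 mm thick up to 20 mm from this end, 24 mm thick 8 mm from it, then rounded.
- tray: Open parts tray, fixed, outside 130 (x) x 200 (y) x 40 mm high, walls 3 mm, floor 2 mm thick; origin under its centre. The screwdriver lies on its floor roughly along the tray's y axis, handle to +y, some 10 to 20 mm clear of each end wall, so it can be taken only from nearly straight above.
- bolt: Hex bolt with nut, 56 x 18 x 16 mm, loose on the tray floor beside the screwdriver's shaft: leave it.
- v_rest: Fixed dark steel V-block, 40 mm wide, sloping at 40 degrees on a wedge foot (92 x 68 x 9 mm). Origin under the foot; its x axis is level and points to the high end. The 90-degree V, open at the top, holds the handle with its axis on the line rest_seat to rest_top; the V's edges lie 3 mm below that line. A 5 mm stop plate at the low end has a 16 mm wide notch, open at the top, for the shaft.
- rest_seat (a point): Where driver_shoulder comes when the screwdriver lies in the rest, against the stop plate: 70 mm above the bench. The seat's line rises from here at 40 degrees towards the rest's +x. The V is 42 mm long from here, so the last 41 mm of the handle stick out free.
- rest_top (a point): Where driver_end comes when the screwdriver lies in the rest: 83 mm up the slope from rest_seat, 123 mm above the bench.
- tool_rack: Fixed grey steel rack, 236 mm wide (y), 14 mm thick shelf, top 170 mm above the bench (a lower comb with 18 mm gaps at 74 mm only steadies longer shafts). Front looks along its -x; origin under the middle hole. Three keyhole slots 80 mm apart along y: from the front a 14 mm wide, 22 mm long mouth leads to a 20 mm hole. Slide a tool in with only its shaft in the slot, then lower it until the handle settles in the hole.
- rack_slot (a point): Centre of the hole of the empty middle slot, on the shelf's top face, 32 mm behind the shelf's front edge. With the short screwdriver hung here, driver_shoulder lies about 8 mm below this point (5 to 9, as the handle is slightly faceted).
- lock_plate (a joint): Sliding lock plate under the rack's shelf (m), with L-shaped cuts for the shafts. Near 0 = open, mouths free; it slides towards the rack's +y (left, seen from the front) to its stop at 0.024 = fully home, all three mouths barred. Friction about 2 N; it stays where it is left.
- lock_tab (a point): Outer face of the lock plate's upturned push tab at the rack's -y end (right, seen from the front): 4 mm thick, facing along y, 38 mm wide (x), from 19 mm below to 16 mm above the shelf's top. This point is in the middle of its width, 6 mm above the shelf's top, and moves with the plate. Push it towards the rack's +y.
- screwdriver_mid: Another screwdriver (200 mm long, handle 27 mm thick), hanging in an outer slot; its handle stands 88 mm above the shelf. Origin midway along. Leave it hanging.
- screwdriver_tall: Another screwdriver (265 mm long, handle 31 mm thick), hanging in the other outer slot; its handle stands 106 mm above the shelf. Origin midway along. Leave it hanging.
- pliers_red: Pliers lying on the bench, 61 x 178 x 12 mm; origin under the middle. Leave them.
- ball_bearing: Ball bearing lying on the bench, 53 mm across, 16 mm high; origin under the middle. Leave it.
- jar: Glass jar of bolts, 67 mm across, 91 mm high; origin under the middle. Leave it.

How it is judged:
On the way, in this order (a step that is already met when the one before it is completed fails the run):
1. the short screwdriver lies in the V-block rest, against its stop within 12 mm and along the V, let go (distance between driver_shoulder and rest_seat below 0.012 m and distance between driver_end and rest_top below 0.018 m and contact force between the fingers and screwdriver below 0.05 N), for 0.2 s.
2. it hangs upright, blade down, in the rack's middle slot, let go, with the lock plate still open (horizontal distance between driver_shoulder and rack_slot below 0.007 m and z of driver_shoulder in the frame of rack_slot between -0.013 and -0.001 m and horizontal distance between driver_end and driver_tip below 0.032 m and z of driver_end in the frame of rack_slot above 0.05 m and contact force between the fingers and screwdriver below 0.05 N and value of joint lock_plate below 0.012 m), for 0.2 s.
At the end, for the whole second after the job is handed in: The short screwdriver hangs at rest, blade down, in the middle slot: shoulder point within 7 mm of the hole's centre sideways and 1 to 13 mm below the shelf's top, handle end and tip within 32 mm of one another horizontally (about 11 degrees); lock plate at 21 mm or more of its 24 (horizontal distance between driver_shoulder and rack_slot below 0.007 m and z of driver_shoulder in the frame of rack_slot between -0.013 and -0.001 m and horizontal distance between driver_end and driver_tip below 0.032 m and z of driver_end in the frame of rack_slot above 0.05 m and value of joint lock_plate above 0.021 m and linear speed of screwdriver below 0.01 m/s); the robot touches nothing.
It fails at once if another screwdriver is knocked out of its slot (moved by more than 30 mm) (distance of any of screwdriver_mid, screwdriver_tall from where it was at the start of the episode above 0.03 m).
It fails at once if the bolt, the pliers, the bearing or the jar is shifted by more than 30 mm (distance of any of bolt, pliers_red, ball_bearing, jar from where it was at the start of the episode above 0.03 m).
It also fails if it takes over 70 s, if anything falls off the work surface, if the arm or the gripper's body presses on something with over 40 N, if the wrist force passes 120 N, or if a joint passes its speed limit or range.

## Working session

There is one attempt and no reset: what is moved stays moved. The work goes in short steps, each a Python script; the robot and the scene stay as the last script left them, time stands still between calls to the robot, and variables do not carry over. Pictures are saved under pics/ and viewed, and the job is handed in when it is done.

```bash
ls; mkdir -p pics; python3 - <<'E'
from workcell import *
import cv2, numpy as np
for n in("side","top"):
    c=capture(n); cv2.imwrite(f"pics/{n}0.png",c["img"][:,:,::-1])
    print(n,c["fovy"],c["cx"],c["cy"],c["D"],"C",-np.array(c["R"]).T@np.array(c["t"]),np.array(c["R"]).round(3).tolist())
s=get_state();print(s)
import workcell;print([a for a in dir(workcell) if a[0]!='_'])
try: print(tcp_to_grasp)
except Exception as e: print(e)
E
```

```text
pics
side 47.78086876273967 320.67795717271775 237.3066347521846 [0.01676348 0.         0.         0.         0.        ] C [-0.03476956  0.85512536  0.86089662] [[-0.84, -0.543, -0.018], [-0.307, 0.502, -0.809], [0.448, -0.674, -0.588]]
top 42.8060991476458 317.267848599183 238.75852624756286 [0.07163222 0.         0.         0.         0.        ] C [-0.26075338 -0.3091878   1.58619877] [[0.373, -0.928, -0.01], [-0.799, -0.316, -0.512], [0.472, 0.199, -0.859]]
{'time': 0.1, 'qpos': array([-1.34777470e+00,  1.16444166e-01,  1.44219209e+00, -7.65278512e-06,
        1.58403181e+00, -3.78298364e-02]), 'joint_vel': array([-0.00059117, -0.00091513, -0.00290786,  0.00078693,  0.00084539,
        0.00198577]), 'effort': array([ 2.36693922e-03, -7.22890162e+01, -6.23867011e+01,  7.82586588e-02,
        2.28559272e-02, -6.92006051e-05]), 'position': array([ 0.17401217, -0.6519871 ,  0.21797883]), 'ee_rot': array([-1.60151066,  1.56972089,  1.80093336]), 'ft_force': array([-0.20839677,  0.01728421, -0.56030143]), 'wrist_torque': array([-0.00770501,  0.05980983,  0.00548766]), 'width': 0.09331819527612109}
['Unreachable', 'capture', 'clamp', 'get_state', 'hand_in', 'move_j', 'move_pose', 'open_gripper', 'servo_line', 'solve_ik', 'tcp_to_grasp', 'wait']
0.0188
```

View pics/side0.png

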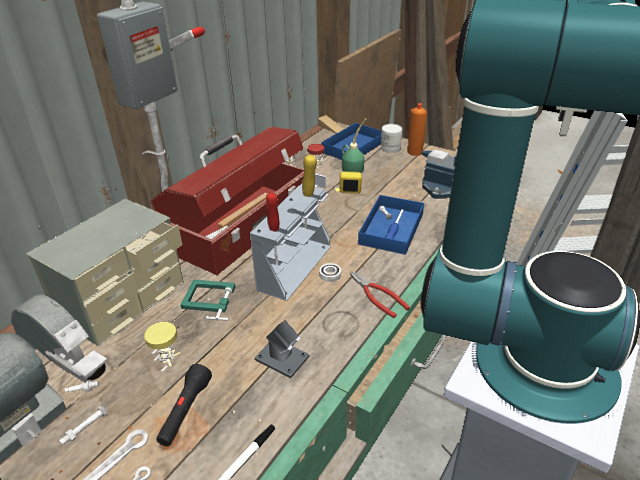

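View pics/top0.png

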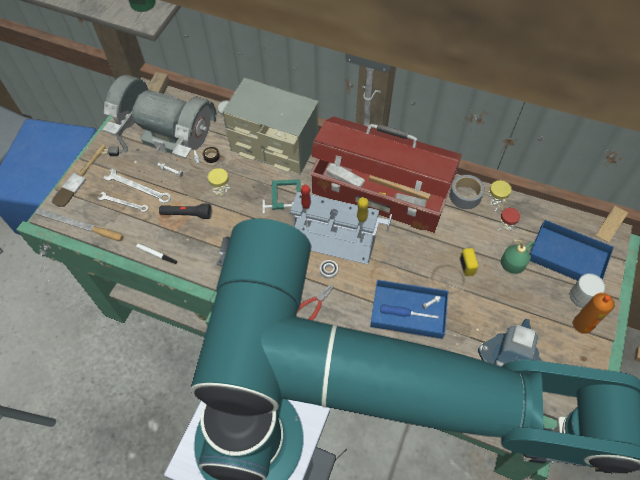

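```bash
cat > h.py <<'E'
import cv2, numpy as np, sys
from scipy.optimize import least_squares
from scipy.spatial.transform import Rotation as Ro
def K(c):
    f=240/np.tan(np.radians(c["fovy"])/2); return np.array([[f,0,c["cx"]],[0,f,c["cy"]],[0,0,1.]])
def proj(c,X):
    X=np.atleast_2d(np.asarray(X,float)); rv,_=cv2.Rodrigues(np.array(c["R"],float))
    return cv2.projectPoints(X.reshape(-1,1,3),rv,np.array(c["t"],float),K(c),np.array(c["D"],float))[0].reshape(-1,2)
def ray(c,uv):
    p=cv2.undistortPoints(np.array([[uv]],float),K(c),np.array(c["D"],float))[0,0]
    R=np.array(c["R"]);C=-R.T@np.array(c["t"]); d=R.T@np.array([p[0],p[1],1]); return C,d/np.linalg.norm(d)
def atz(c,uv,z):
    C,d=ray(c,uv); return C+d*(z-C[2])/d[2]
def tri(c1,u1,c2,u2):
    a,d=ray(c1,u1);b,e=ray(c2,u2); s=np.linalg.lstsq(np.c_[d,-e],b-a,rcond=None)[0]
    p,q=a+d*s[0],b+e*s[1]; return (p+q)/2,np.linalg.norm(p-q)
def save(c,name,x0,y0,w,h,k,pts=None):
    im=c["img"][y0:y0+h,x0:x0+w,::-1]; im=cv2.resize(im,None,fx=k,fy=k,interpolation=cv2.INTER_CUBIC)
    if pts is not None:
        for u in pts: cv2.circle(im,(int((u[0]-x0+.5)*k),int((u[1]-y0+.5)*k)),2,(255,0,255),-1)
    for i in range(0,w,20): cv2.putText(im,str(x0+i),(i*k,8),0,.3,(255,255,255)); cv2.line(im,(i*k,9),(i*k,13),(255,255,255))
    for i in range(0,h,20): cv2.putText(im,str(y0+i),(0,i*k+4),0,.3,(255,255,255))
    cv2.imwrite("pics/"+name,im)
E
python3 - <<'E'
from workcell import *
from h import *
import pickle
s=capture("side");t=capture("top");pickle.dump((s,t),open("cap0.pkl","wb"))
save(s,"s_rack.png",240,140,100,70+90,5)if 0 else save(s,"s_rack.png",240,140,100,160,5)
im=cv2.imread("pics/s_rack.png");print(im.shape)
save(s,"s_rack.png",240,145,100,100,6)
save(s,"s_tray.png",350,185,80,70,8)
save(s,"s_v.png",245,310,75,70,8)
save(t,"t_rack.png",285,175,120,90,6)
save(t,"t_tray.png",365,275,90,70,8)
E
```

```text
(800, 500, 3)
```

View pics/s_rack.png

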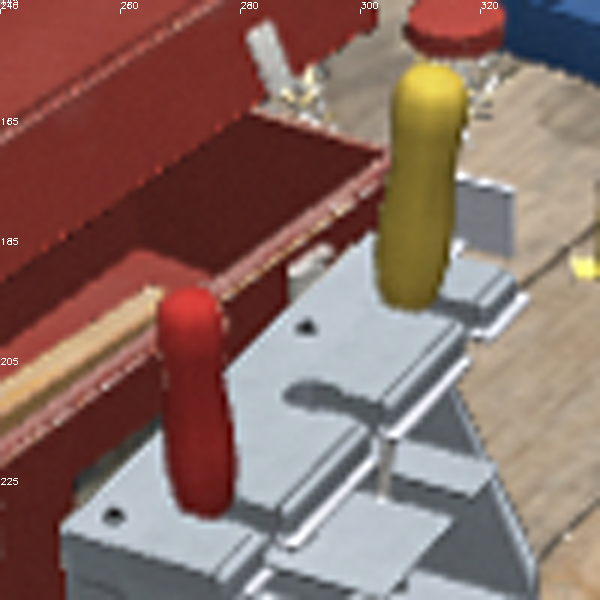

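View pics/s_tray.png

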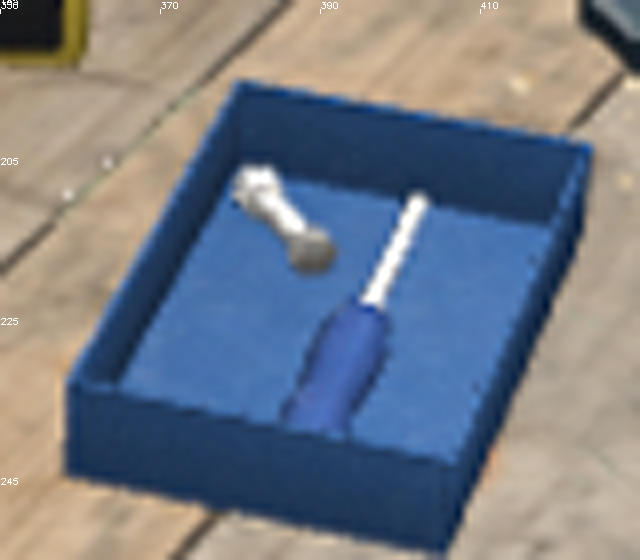

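View pics/s_v.png

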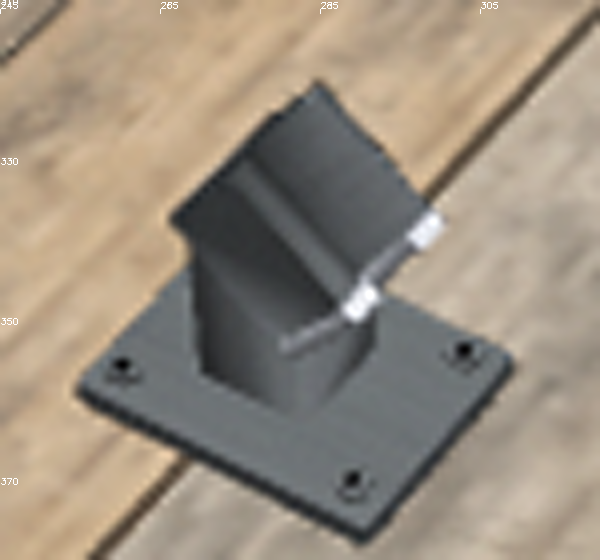

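View pics/t_rack.png

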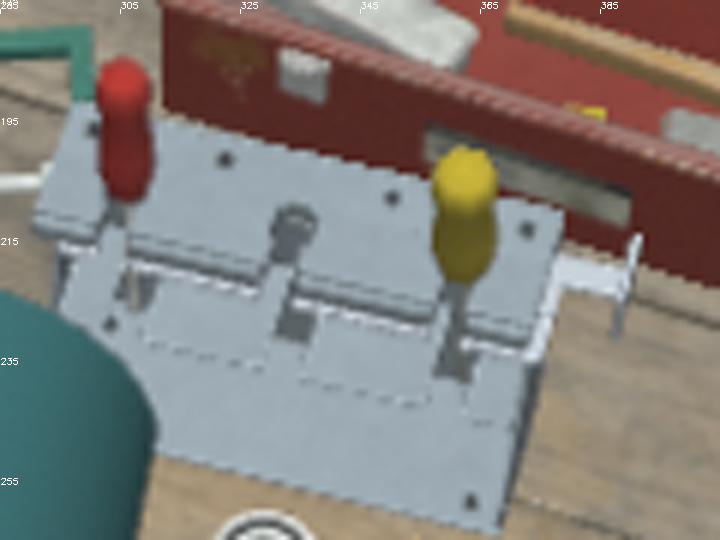

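View pics/t_tray.png

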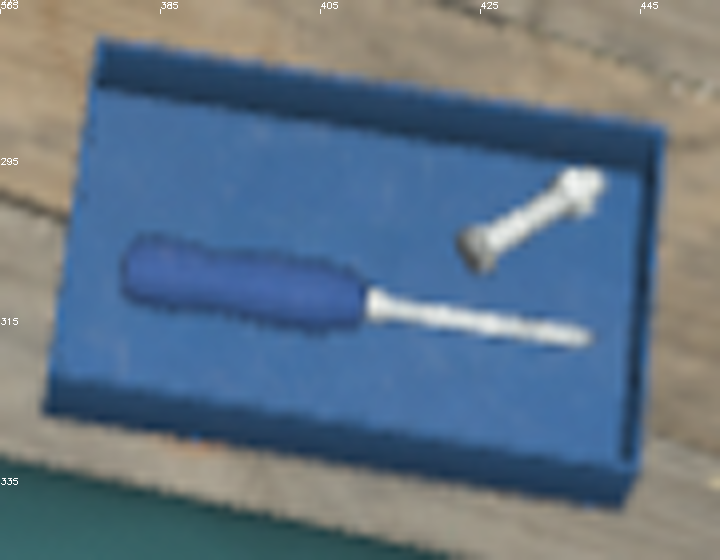

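```bash
cat > fit.py <<'E'
from h import *
import pickle
s,t=pickle.load(open("cap0.pkl","rb"))
def U(x0,y0,k,p): return [(p[0]+.5)/k+x0-.5,(p[1]+.5)/k+y0-.5]
sr=lambda *p:U(240,145,6,p); st=lambda *p:U(350,185,8,p); sv=lambda *p:U(245,310,8,p)
tr=lambda *p:U(285,175,6,p); tt=lambda *p:U(365,275,8,p)
def fit(obs,x0):
    # obs: (cam, local, uv) with xyyaw
    def W(p,l):
        c,sn=np.cos(p[2]),np.sin(p[2]); return [p[0]+c*l[0]-sn*l[1],p[1]+sn*l[0]+c*l[1],l[2]]
    f=lambda p:np.concatenate([(proj(c,W(p,l))[0]-uv) for c,l,uv in obs])
    r=least_squares(f,x0,loss="soft_l1"); return r.x,f(r.x).reshape(-1,2).round(1),W
if __name__=="__main__":
    a,b=.065,.1
    for p in [tt(122,268),tt(592,337),tt(368,305)]: print("drv",atz(t,p,.012))
    tip=tri(t,tt(592,337),s,st(420,195)); print("tip",tip)
    print("hole",tri(t,tr(295,224),s,sr(316,393)))
    c0=[atz(t,tt(350,250),0)[0],atz(t,tt(350,250),0)[1],0]
    obs=[(t,(a,b,.04),tt(98,40)),(t,(a,-b,.04),tt(665,128)),(t,(-a,b,.04),tt(52,378)),(t,(-a,-b,.04),tt(640,465)),
     (s,(a,-b,.04),st(240,80)),(s,(-a,-b,.04),st(592,148)),(s,(-a,b,.04),st(460,462)),(s,(a,b,.04),st(72,380)),(s,(a,b,0),st(65,472)),(s,(-a,b,0),st(440,553))]
    print("tray",*fit(obs,c0)[:2])
    vo=[(s,(-.046,.034,.009),sv(362,535)),(s,(-.046,-.034,.009),sv(515,358)),(s,(.046,.034,.009),sv(80,388))]
    g=atz(s,sv(290,370),.01)
    for yaw in (0,.5,-.5,1.5,3):
        vp,r,_=fit(vo,[g[0],g[1],yaw]);print("v",vp,r.tolist())
E
python3 fit.py
```

```text
drv [ 0.45926742 -0.19168293  0.012     ]
drv [ 0.49482542 -0.35050623  0.012     ]
drv [ 0.47763706 -0.27539465  0.012     ]
tip (array([ 0.48948145, -0.35064372,  0.01589359]), np.float64(0.006290023644339022))
hole (array([0.60992945, 0.00723444, 0.1711948 ]), np.float64(0.006404548378942452))
tray [ 0.47983168 -0.26814344  0.20815894] [[-0.7  1. ]
 [ 0.1  0.9]
 [-0.8  1. ]
 [ 0.2  2.2]
 [-1.  -0.9]
 [-0.3 -1.4]
 [-0.8 -0.9]
 [-1.2 -0.5]
 [-0.7  0.3]
 [ 0.5  0.2]]
v [ 4.57563017e-01  2.69891881e-01 -1.45409208e-04] [[0.3, 0.2], [0.4, 0.0], [-0.9, -0.3]]
v [ 4.57563018e-01  2.69891882e-01 -1.45346525e-04] [[0.3, 0.2], [0.4, 0.0], [-0.9, -0.3]]
v [ 4.57563018e-01  2.69891882e-01 -1.45339304e-04] [[0.3, 0.2], [0.4, 0.0], [-0.9, -0.3]]
v [ 4.57563017e-01  2.69891882e-01 -1.45356997e-04] [[0.3, 0.2], [0.4, 0.0], [-0.9, -0.3]]
v [0.43537289 0.25797657 2.96741965] [[-0.0, -39.9], [-42.6, 0.3], [66.8, 0.6]]
```

```bash
python3 - <<'E'
from fit import *
A=atz(s,sv(320,80),.0947);B=atz(s,sv(172,220),.0947);print(A,B,B-A, "seat xy",((A+B)/2)[:2]-[.0341,0])
seat=np.r_[((A+B)/2)[:2]-[.0341,0],.07]
def L(d,p,y): # along slope, perp up, lateral
    c,n=np.cos(np.radians(40)),np.sin(np.radians(40)); return seat+[d*c-p*n,y,d*n+p*c]
pts=[L(.042,-.003,.02),L(.042,-.003,-.02),L(0,-.003,.02),L(0,-.003,-.02),L(0,0,0),L(.083,0,0),L(-.005,-.003,.02),L(-.005,-.003,-.02)]
vp=[.4576,.2699]
pts+=[np.r_[vp[0]+i*.046,vp[1]+j*.034,.009] for i in(-1,1) for j in(-1,1)]
save(s,"v1.png",245,310,75,70,8,proj(s,pts)); print(seat)
# rack
print(atz(t,tr(295,224),.17),atz(s,sr(316,393),.17))
E
```

```text
[0.45909488 0.2488704  0.0947    ] [0.4615461  0.30601848 0.0947    ] [0.00245122 0.05714808 0.        ] seat xy [0.42622049 0.27744444]
[0.42622049 0.27744444 0.07      ]
[0.61437161 0.00845602 0.17      ] [0.60679223 0.00735094 0.17      ]
```

View pics/v1.png

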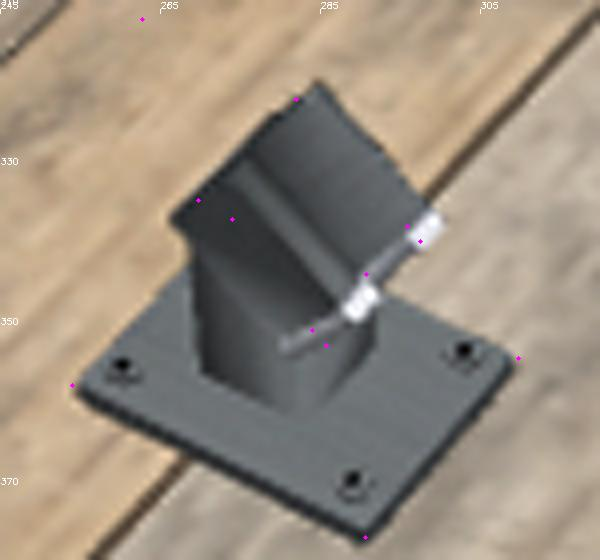

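```bash
python3 - <<'E'
from fit import *
A=atz(s,sv(320,80),.0947);B=atz(s,sv(233,163),.0947);print(A,B,B-A, "seat xy",((A+B)/2)[:2]-[.0341,0])
seat=np.r_[((A+B)/2)[:2]-[.0341,0],.07]
def L(d,p,y): # along slope, perp up, lateral
    c,n=np.cos(np.radians(40)),np.sin(np.radians(40)); return seat+[d*c-p*n,y,d*n+p*c]
pts=[L(.042,-.003,.02),L(.042,-.003,-.02),L(0,-.003,.02),L(0,-.003,-.02),L(0,0,0),L(.083,0,0),L(-.005,-.003,.02),L(-.005,-.003,-.02)]
pts+=[L(.042,-.003,.0147),L(0,-.003,.0147),L(-.005,-.003,.008),L(-.005,-.003,-.008)]
vp=[.4576,.2699]
pts+=[np.r_[vp[0]+i*.046,vp[1]+j*.034,.009] for i in(-1,1) for j in(-1,1)]
save(s,"v1.png",245,310,75,70,8,proj(s,pts)); print(seat)
E
```

```text
[0.45909488 0.2488704  0.0947    ] [0.46041413 0.28314585 0.0947    ] [0.00131925 0.03427546 0.        ] seat xy [0.4256545  0.26600813]
[0.4256545  0.26600813 0.07      ]
```

View pics/v1.png

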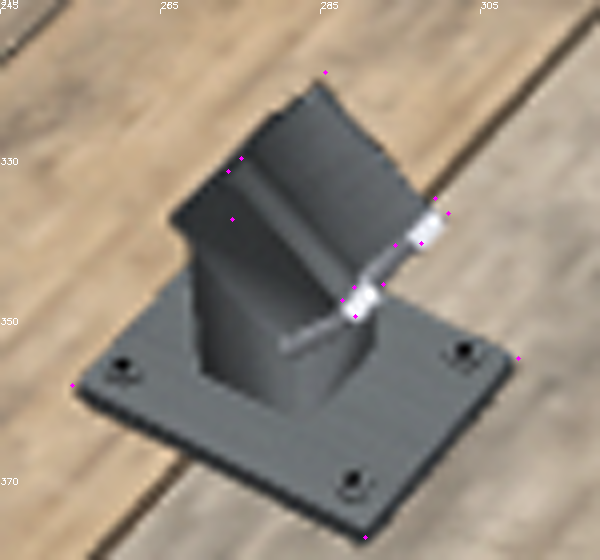

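```bash
cat >> h.py <<'E'
def rpy(x,y):
    import warnings; warnings.simplefilter("ignore")
    x=np.array(x,float);x/=np.linalg.norm(x);y=np.array(y,float);y=y-x*(x@y);y/=np.linalg.norm(y);z=np.cross(x,y)
    return Ro.from_matrix(np.c_[x,y,z]).as_euler("xyz")
def pitch(al,yaw=0): # approach vector al deg below horizontal
    al=np.radians(al); return np.array([np.cos(al)*np.cos(yaw),np.cos(al)*np.sin(yaw),-np.sin(al)])
def axx(q): return Ro.from_euler("xyz",q).as_matrix()
E
python3 - <<'E'
from workcell import *
from h import *
for al in (20,25,30,35,40,50):
    for x in (.53,.555,.58,.61):
        for sg in(1,):
            a=pitch(al); g=np.array([x,.008,.245]); q=solve_ik(g+a*.008,rpy(a,[0,sg,0])); print(al,x,None if q is None else np.round(q,2))
move_pose([.465,-.216,.16],rpy([0,0,-1],[.976,.218,0]))
import pickle
s=capture("side");t=capture("top");pickle.dump((s,t),open("cap1.pkl","wb"))
st=get_state();print(st["position"],st["qpos"],st["time"])
pt=[np.array(st["position"])+axx(st["ee_rot"])@np.array(v) for v in ([0,0,0],[-.0188,0.0466,0],[-.0188,-.0466,0],[0,.0466,0],[0,-.0466,0],[0,.064,0],[0,-.064,0])]
cv2.imwrite("pics/s1.png",s["img"][:,:,::-1]);cv2.imwrite("pics/t1.png",t["img"][:,:,::-1])
u=proj(s,pt);print(u.round(1).tolist());v=proj(t,pt);print(v.round(1).tolist())
save(s,"s1c.png",int(u[0][0])-60,int(u[0][1])-70,120,100,6,u)
save(t,"t1c.png",int(v[0][0])-60,int(v[0][1])-60,120,100,6,v)
E
```

```text
20 0.53 None
20 0.555 None
20 0.58 [-0.06 -0.74  2.39  0.2   0.27 -1.79]
20 0.61 [-0.05 -0.63  2.34  0.23  0.22 -1.81]
25 0.53 None
25 0.555 [-0.06 -0.81  2.39  0.13  0.43 -1.72]
25 0.58 [-0.06 -0.72  2.34  0.13  0.39 -1.72]
25 0.61 [-0.05 -0.62  2.29  0.14  0.34 -1.72]
30 0.53 None
30 0.555 [-0.06 -0.78  2.33  0.1   0.54 -1.68]
30 0.58 [-0.05 -0.69  2.29  0.1   0.5  -1.68]
30 0.61 [-0.05 -0.6   2.24  0.1   0.45 -1.68]
35 0.53 [-0.06 -0.82  2.32  0.08  0.68 -1.67]
35 0.555 [-0.06 -0.74  2.28  0.08  0.64 -1.66]
35 0.58 [-0.05 -0.66  2.24  0.07  0.6  -1.66]
35 0.61 [-0.05 -0.57  2.19  0.07  0.56 -1.66]
40 0.53 [-0.06 -0.77  2.27  0.06  0.78 -1.65]
40 0.555 [-0.05 -0.7   2.23  0.06  0.74 -1.65]
40 0.58 [-0.05 -0.62  2.18  0.06  0.71 -1.65]
40 0.61 [-0.05 -0.53  2.13  0.06  0.67 -1.64]
50 0.53 [-0.05 -0.67  2.15  0.04  0.96 -1.63]
50 0.555 [-0.05 -0.6   2.11  0.04  0.93 -1.63]
50 0.58 [-0.04 -0.53  2.07  0.04  0.9  -1.63]
50 0.61 [-0.04 -0.45  2.02  0.03  0.87 -1.63]
[ 0.46492574 -0.21668888  0.16008554] [-4.85833275e-01 -2.21518590e-01  1.86074681e+00 -6.64718146e-05
  1.50227041e+00 -7.04171728e-01] 2.2083
[[390.4, 187.6], [372.7, 178.1], [409.3, 184.1], [372.4, 184.6], [408.7, 190.7], [365.8, 183.5], [415.6, 191.9]]
[[394.1, 285.7], [396.6, 266.6], [393.0, 298.8], [395.9, 269.9], [392.3, 301.9], [396.6, 264.2], [391.6, 308.1]]
```

View pics/s1c.png

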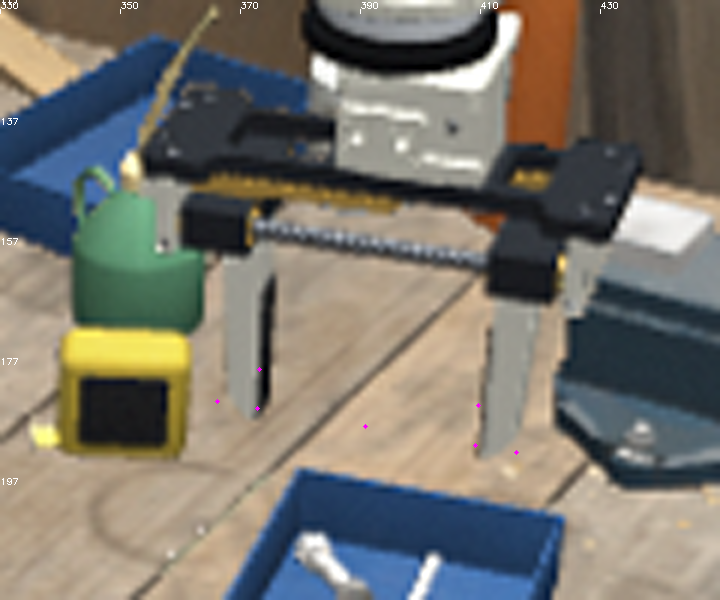

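View pics/t1.png

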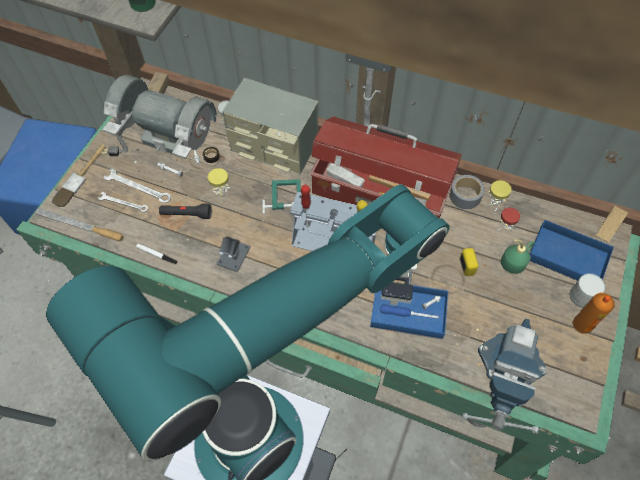

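```bash
python3 - <<'E'
from h import *
import pickle
s,t=pickle.load(open("cap1.pkl","rb"))
save(t,"tv.png",205,225,60,60,10)
E
```

```text
(no output)
```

View pics/t1c.png

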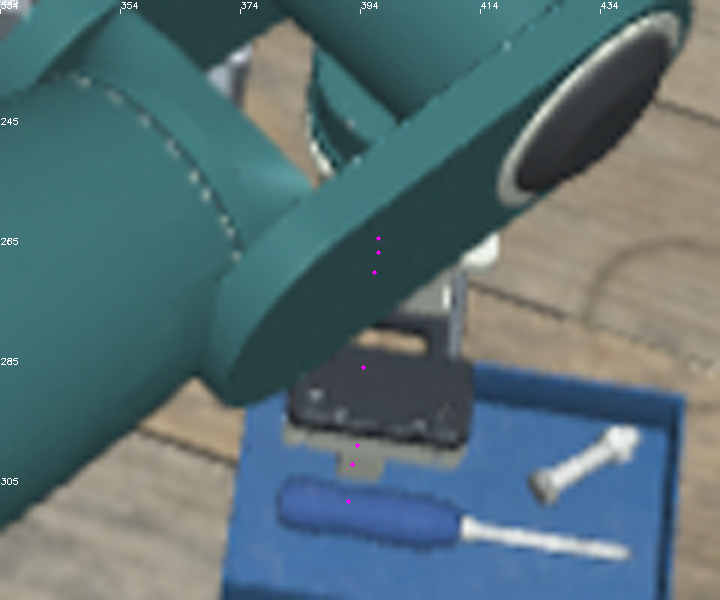

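View pics/tv.png

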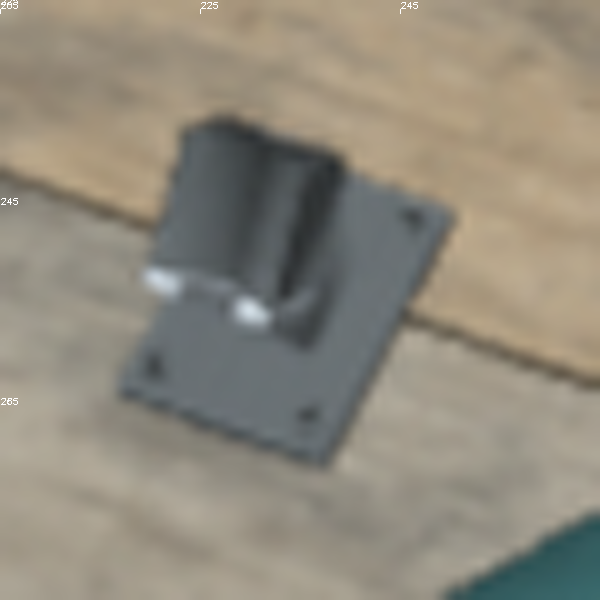

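```bash
cat > fit2.py <<'E'
from fit import *
s1,t1=pickle.load(open("cap1.pkl","rb"))
tv=lambda *p:U(205,225,10,p)
c40,n40=np.cos(np.radians(40)),np.sin(np.radians(40))
# unknown: side offset(2), top offset(2), tray(3), v(3), vseat x offset, rack(3)
def W(p,l):
    c,sn=np.cos(p[2]),np.sin(p[2]); return [p[0]+c*l[0]-sn*l[1],p[1]+sn*l[0]+c*l[1],l[2]]
def Ls(d,p,y): return (d*c40-p*n40,y,.07+d*n40+p*c40)
a,b=.065,.1
T=[(1,(a,b,.04),tt(98,40)),(1,(a,-b,.04),tt(665,128)),(1,(-a,b,.04),tt(52,378)),(1,(-a,-b,.04),tt(640,465)),
     (0,(a,-b,.04),st(240,80)),(0,(-a,-b,.04),st(592,148)),(0,(-a,b,.04),st(460,462)),(0,(a,b,.04),st(72,380)),(0,(a,b,0),st(65,472)),(0,(-a,b,0),st(440,553))]
V=[(0,(-.046,.034,.009),sv(362,535)),(0,(-.046,-.034,.009),sv(515,358)),(0,(.046,.034,.009),sv(80,388)),
 (1,(-.046,.034,.009),tv(120,392)),(1,(-.046,-.034,.009),tv(325,465)),(1,(.046,-.034,.009),tv(455,212))]
VS=[(0,Ls(.042,-.003,-.02),sv(320,80)),(0,Ls(.042,-.003,.02),sv(233,165)),(0,Ls(-.0025,-.003,.014),sv(360,302)),(0,Ls(-.0025,-.003,-.014),sv(427,230)),
 (1,Ls(-.0025,-.003,.014),tv(163,283)),(1,Ls(-.0025,-.003,-.014),tv(250,312))]
R=[(1,(0,0,.17),tr(295,224)),(0,(0,0,.17),sr(316,393)),
 (1,(-.032,.007,.17),tr(268,259)),(1,(-.032,-.007,.17),tr(298,268)),(1,(-.032,.118,.17),tr(35,213)),(1,(-.032,-.118,.17),tr(533,329)),
 (0,(-.032,.007,.17),sr(280,498)),(0,(-.032,-.007,.17),sr(387,405)),(0,(-.032,.073,.17),sr(222,578)),(0,(-.032,.087,.17),sr(222,578))][:8]
G=[(0,np.array([0,.0466,0]),(372.6,185.6)),(0,np.array([0,-.0466,0]),(409.2,192.4))]
gpos=np.array([ 0.46492574,-0.21668888,0.16008554])
cams=[s,t]
def res(p,full=False):
    o=[p[0:2],p[2:4]]; out=[]
    for grp,pp in ((T,p[4:7]),(V,p[7:10]),(VS,None),(R,p[11:14])):
        for c,l,uv in grp:
            if grp is VS: l=(l[0]+p[10],l[1],l[2]); pp=p[7:10]
            out.append(proj(cams[c],W(pp,l))[0]+o[c]-uv)
    out=np.array(out)
    if full: return out.round(1)
    g=proj(s,[gpos+np.array([.976,.218,0])*l[1] for _,l,_ in G])
    return np.r_[out.ravel(),(p[:4]/.8), 1.0*(np.array([[372.6,186],[409.2,192.2]])-g-p[:2]).ravel()*.5]
r=least_squares(res,np.r_[0,0,0,0,.48,-.268,.208,.4576,.27,0,-.03,.61,.008,0],loss="soft_l1")
p=r.x
if __name__=="__main__":
    print("off",p[:4].round(2),"tray",p[4:7].round(4),"v",p[7:10].round(4),"seatdx",p[10].round(4),"rack",p[11:].round(4)); print(res(p,True).tolist())
    pts=[W(p[11:14],l) for c,l,_ in R]+[W(p[11:14],(.010*np.cos(k),.01*np.sin(k),.17)) for k in np.arange(0,6.28,.6)]+[W(p[11:14],(-.032,j*.118,z)) for j in(-1,1) for z in(.17,.156)]
    save(s,"rs.png",240,145,100,100,6,proj(s,pts)+p[:2]); save(t,"rt.png",285,175,120,90,6,proj(t,pts)+p[2:4])
    print("seat",W(p[7:10],(p[10],0,.07)))
    d=[atz(t,np.array(q)-p[2:4],z) for q,z in ((tt(592,337),.005),(tt(370,304),.01),(tt(122,268),.0155))]; print("driver",np.round(d,4),np.linalg.norm(d[0]-d[2]))
    print("tip side",atz(s,np.array(st(420,195))-p[:2],.005), "collar side",atz(s,np.array(st(372,302))-p[:2],.01))
E
python3 fit2.py
```

```text
off [ 0.68  0.99  0.45 -0.98] tray [ 0.4804 -0.2684  0.207 ] v [0.4607 0.267  0.0018] seatdx -0.0336 rack [0.6162 0.0086 0.1031]
[[-0.0, -0.2], [0.8, -0.2], [-0.3, -0.2], [0.8, 1.0], [-0.4, -0.0], [0.2, -0.5], [-0.3, -0.0], [-0.7, 0.3], [-0.2, 1.1], [1.0, 1.1], [0.6, -0.5], [0.6, -0.5], [-0.6, -0.8], [-1.0, -0.2], [-0.4, 0.0], [0.0, -0.2], [0.4, 0.0], [-0.8, 1.8], [0.1, -0.2], [-0.1, -0.2], [-0.1, -0.1], [0.1, 0.1], [0.6, -1.5], [-2.9, 0.1], [-0.4, 1.5], [-0.5, 1.2], [-0.2, 0.0], [-0.1, 0.3], [13.7, -12.7], [-1.3, -0.2]]
seat [np.float64(0.4270810608375213), np.float64(0.26697615623101334), 0.07]
driver [[ 0.4949 -0.3504  0.005 ]
 [ 0.4759 -0.2756  0.01  ]
 [ 0.4544 -0.1918  0.0155]] 0.16403250537061528
tip side [ 0.49650195 -0.36820955  0.005     ] collar side [ 0.47756773 -0.29106039  0.01      ]
```

```bash
python3 - <<'E'
from fit2 import *
P=lambda q:((np.array(q)-[350,185]+.5)*8-.5).round(0).tolist()
Pt=lambda q:((np.array(q)-[365,275]+.5)*8-.5).round(0).tolist()
for z in(.002,.01,.02,.04):
  for i,j in((1,-1),(-1,-1),(1,1),(-1,1)):
    w=W(p[4:7],(i*.062,j*.097,z)); print(z,i,j,"side",P(proj(s,w)[0]+p[:2]),"top",Pt(proj(t,w)[0]+p[2:4]))
E
```

```text
0.002 1 -1 side [238.0, 174.0] top [643.0, 180.0]
0.002 -1 -1 side [574.0, 237.0] top [619.0, 506.0]
0.002 1 1 side [75.0, 473.0] top [97.0, 95.0]
0.002 -1 1 side [442.0, 549.0] top [53.0, 414.0]
0.01 1 -1 side [239.0, 156.0] top [647.0, 170.0]
0.01 -1 -1 side [576.0, 218.0] top [623.0, 497.0]
0.01 1 1 side [76.0, 453.0] top [99.0, 85.0]
0.01 -1 1 side [443.0, 530.0] top [54.0, 405.0]
0.02 1 -1 side [240.0, 133.0] top [652.0, 158.0]
0.02 -1 -1 side [578.0, 194.0] top [628.0, 486.0]
0.02 1 1 side [76.0, 429.0] top [101.0, 73.0]
0.02 -1 1 side [446.0, 505.0] top [56.0, 393.0]
0.04 1 -1 side [243.0, 85.0] top [662.0, 133.0]
0.04 -1 -1 side [584.0, 146.0] top [638.0, 464.0]
0.04 1 1 side [78.0, 379.0] top [105.0, 47.0]
0.04 -1 1 side [450.0, 455.0] top [60.0, 370.0]
```

View pics/rs.png

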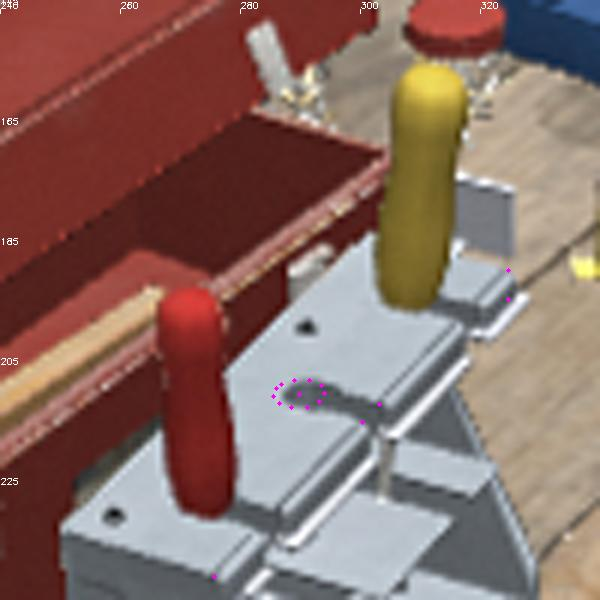

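View pics/rt.png

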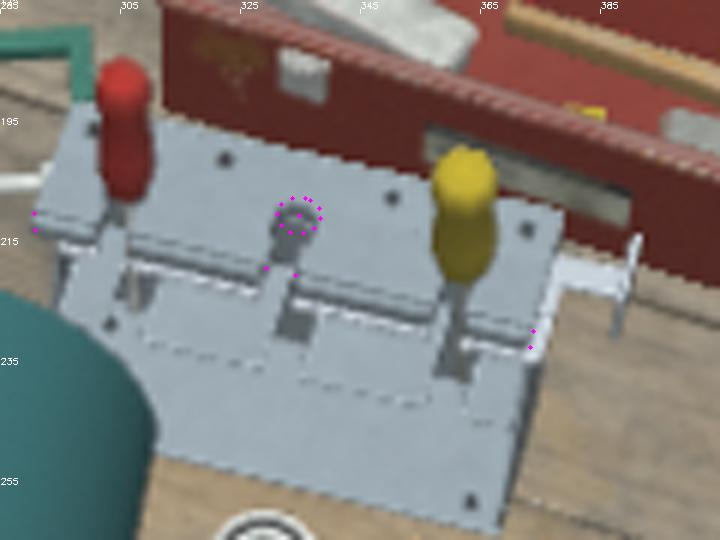

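```bash
sed -i 's/(0,(-.032,.007,.17),sr(280,498))/(0,(-.032,.007,.17),sr(364,427))/; s/tr(295,224)),(0,(0,0,.17),sr(316,393))/tr(296,222)),(0,(0,0,.17),sr(310,394))/' fit2.py; python3 fit2.py; python3 - <<'E'
from fit2 import *
f=lambda a,b:tri(t,np.array(tt(*a))-p[2:4],s,np.array(st(*b))-p[:2])
print(f((592,337),(420,195)),f((370,304),(372,302)))
print("bolt",f((478,250),(315,250)),f((583,190),(258,182)))
E
```

```text
off [ 0.71  0.97  0.42 -1.08] tray [ 0.4804 -0.2684  0.2069] v [0.4606 0.267  0.0015] seatdx -0.0336 rack [0.6152 0.0079 0.1046]
[[-0.0, -0.3], [0.8, -0.3], [-0.3, -0.2], [0.7, 1.0], [-0.3, -0.0], [0.3, -0.6], [-0.3, -0.0], [-0.7, 0.3], [-0.1, 1.1], [1.0, 1.1], [0.7, -0.5], [0.6, -0.5], [-0.5, -0.8], [-1.0, -0.3], [-0.5, -0.0], [-0.0, -0.2], [0.4, 0.0], [-0.8, 1.8], [0.2, -0.2], [-0.0, -0.2], [-0.1, -0.2], [0.1, 0.0], [0.5, -0.9], [-1.4, -0.1], [-0.3, 1.7], [-0.4, 1.4], [-0.2, 0.3], [0.0, 0.5], [0.2, -0.9], [-0.8, -0.2]]
seat [np.float64(0.42705418353607516), np.float64(0.26697478391145485), 0.07]
driver [[ 0.4946 -0.3505  0.005 ]
 [ 0.4756 -0.2758  0.01  ]
 [ 0.4541 -0.1919  0.0155]] 0.16401660042347166
tip side [ 0.4965236  -0.36809437  0.005     ] collar side [ 0.47758917 -0.29095277  0.01      ]
(array([ 0.48868802, -0.35017324,  0.01751957]), np.float64(0.00011012687041924975)) (array([ 0.47069913, -0.27598296,  0.02103922]), np.float64(0.00042005330843295234))
bolt (array([ 0.50704751, -0.30458038,  0.01383971]), np.float64(0.00046652927237388113)) (array([ 0.54321092, -0.33187808,  0.01457327]), np.float64(0.0010417422774957469))
```

```bash
python3 - <<'E'
from workcell import *
from h import *
import pickle
th=np.radians(13); o=rpy([0,0,-1],[np.cos(th),np.sin(th),0])
servo_line([.4681,-.2097,.07],o,max_speed=.12)
print(servo_line([.4681,-.2097,.009],max_speed=.06,contact_N=5))
st=get_state();print(st["position"],st["ft_force"],st["time"])
s=capture("side");save(s,"s2.png",345,165,90,90,6)
E
```

```text
True
[ 0.46826264 -0.2094372   0.01420525] [ 3.10737013  0.47976943 -2.65211424] 3.9583
```

View pics/s2.png

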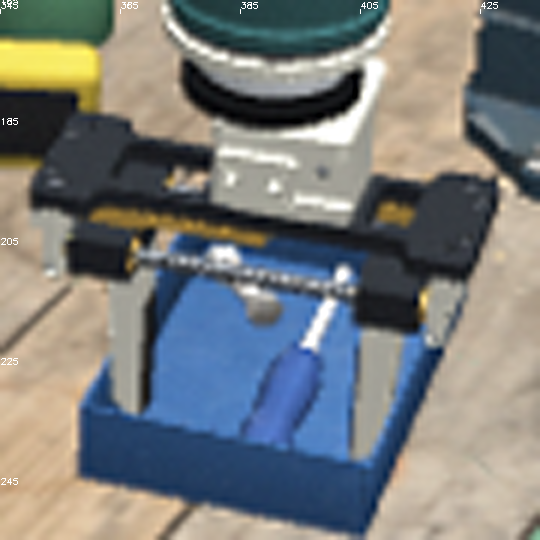

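```bash
python3 - <<'E'
from workcell import *
from h import *
x,y=.4681+.0025,-.2097+.0005
servo_line([x,y,.035],max_speed=.1); 
print(get_state()["ft_force"])
print(servo_line([x,y,.008],max_speed=.05,contact_N=6))
st=get_state();print(st["position"],st["ft_force"],st["time"])
E
```

```text
[ 0.34404893 -0.00704607 -0.92511972]
True
[ 0.46990561 -0.20901617  0.02679891] [ 0.08545744 -0.15178232 -0.20269663] 4.6583
```

```bash
python3 - <<'E'
from workcell import *
from h import *
x,y=.4681+.0012,-.2097+.0003
servo_line([x,y,.035],max_speed=.1); wait(.1)
for z in (.027,.02,.014,.009):
    r=servo_line([x,y,z],max_speed=.04,contact_N=10)
    st=get_state();print(r,st["position"],st["ft_force"].round(2),st["wrist_torque"].round(2),st["time"])
    if r: break
E
```

```text
False [ 0.4690682  -0.20928739  0.02652117] [-0.27 -0.85 -0.24] [-0.05 -0.05 -0.02] 5.3583
False [ 0.46914016 -0.20932097  0.01966959] [ 0.99  0.26 -0.13] [-0.07 -0.07  0.04] 5.6833
False [ 0.46918016 -0.20931408  0.01370688] [ 0.87  0.66 -0.08] [-0.06 -0.1   0.01] 5.9833
False [ 0.46919416 -0.20933695  0.00876754] [-0.57  1.07 -0.88] [-0.1   0.15  0.  ] 6.2583
```

```bash
python3 - <<'E'
from workcell import *
from h import *
clamp(30)
st=get_state();print(st["width"],st["position"],st["ft_force"].round(2),st["time"])
servo_line([.4692,-.2093,.14],max_speed=.15)
st=get_state();print(st["width"],st["position"],st["ft_force"].round(2),st["time"])
s=capture("side");save(s,"s3.png",350,150,90,90,6)
t=capture("top");save(t,"t3.png",355,250,100,90,7)
import pickle;pickle.dump((s,t),open("cap3.pkl","wb"))
E
```

```text
0.024109224099934976 [ 0.469332   -0.20940111  0.00899373] [ 0.56 -0.28 -0.53] 7.3417
0.02377744068305714 [ 0.46883894 -0.20913055  0.13892616] [ 0.3   0.34 -1.65] 8.3667
```

View pics/s3.png

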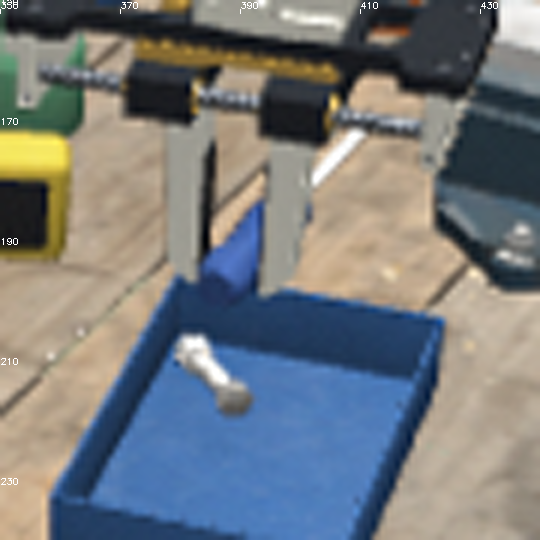

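View pics/t3.png

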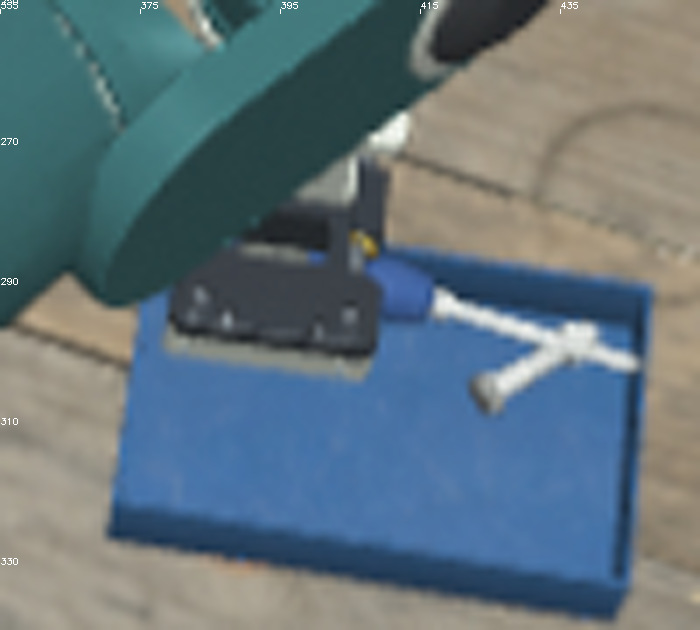

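```bash
cat > tr.py <<'E'
from h import *
import pickle
OFFS=np.array([.71,.97]);OFFT=np.array([.42,-1.08])
def T3(t,ut,s,us): return tri(t,np.array(ut)-OFFT,s,np.array(us)-OFFS)
def U(x0,y0,k,p): return [(p[0]+.5)/k+x0-.5,(p[1]+.5)/k+y0-.5]
E
python3 - <<'E'
from tr import *
s,t=pickle.load(open("cap3.pkl","rb"))
tp=lambda *p:U(355,250,7,p); sp=lambda *p:U(350,150,6,p)
a=T3(t,tp(437,301),s,sp(311,184));b=T3(t,tp(636,365),s,sp(362,133));print(a,b)
d=a[0]-b[0];print(np.linalg.norm(d),d/np.linalg.norm(d))
save(s,"s3b.png",375,160,50,50,12)
E
```

```text
(array([ 0.4662775 , -0.27700082,  0.15454327]), np.float64(0.0019363039215338274)) (array([ 0.47598362, -0.35176374,  0.14075697]), np.float64(0.0008395304928083554))
0.07664049124947939 [-0.12664472  0.97550157  0.17988276]
```

View pics/s3b.png

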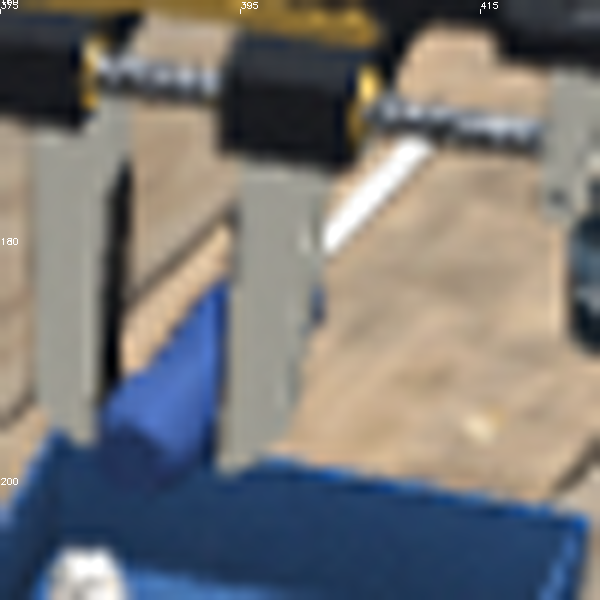

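```bash
python3 - <<'E'
from tr import *
s,t=pickle.load(open("cap3.pkl","rb"))
T=np.array([.46884,-.20913,.13893]); ay=np.array([-np.sin(np.radians(13)),np.cos(np.radians(13)),0]); jx=np.array([ay[1],-ay[0],0])
P=lambda q,: ((q-[375,160]+.5)*12-.5).round(0)
for nm,w in [("tcp",T),("tipL",T+.012*jx),("tipR",T-.012*jx),("tipR+",T-.012*jx+.0075*ay),("tipL+",T+.012*jx+.0075*ay)]: print(nm,P(proj(s,w)[0]+OFFS))
for e in (.012,.018,.024):
  for h in (.008,.014,.020,.026): print(e,h,P(proj(s,T+ay*e+[0,0,h])[0]+OFFS))
E
```

```text
tcp [159. 446.]
tipL [104. 437.]
tipR [215. 456.]
tipR+ [207. 474.]
tipL+ [ 95. 455.]
0.012 0.008 [147. 442.]
0.012 0.014 [149. 418.]
0.012 0.02 [150. 393.]
0.012 0.026 [152. 368.]
0.018 0.008 [140. 457.]
0.018 0.014 [141. 432.]
0.018 0.02 [143. 407.]
0.018 0.026 [145. 382.]
0.024 0.008 [133. 471.]
0.024 0.014 [134. 447.]
0.024 0.02 [136. 422.]
0.024 0.026 [137. 397.]
```

```bash
cat >> tr.py <<'E'
def line(t,u1,u2,s,v1,v2):
    C1,a=ray(t,np.array(u1)-OFFT);_,b=ray(t,np.array(u2)-OFFT);n1=np.cross(a,b)
    C2,c=ray(s,np.array(v1)-OFFS);_,d=ray(s,np.array(v2)-OFFS);n2=np.cross(c,d)
    L=np.cross(n1,n2);L/=np.linalg.norm(L)
    def on(C,r): # point on 3D line nearest ray (C,r): use plane eqs
        # point X=C+k r with n2.(X-C2)=0 
        return C+r*((C2-C)@n2)/(r@n2)
    return on(C1,a),on(C1,b),L
E
python3 - <<'E'
from tr import *
s,t=pickle.load(open("cap3.pkl","rb"))
tp=lambda *p:U(355,250,7,p); sp=lambda *p:U(375,160,12,p)
for dv in (-6,0,6):
    a,b,L=line(t,tp(440,303),tp(636,365),s,sp(328,240+dv),sp(425,147));print(a,b,L,np.linalg.norm(a-b))
E
```

```text
[ 0.46698872 -0.27814343  0.15453732] [ 0.47889582 -0.35186539  0.13596559] [ 0.15473408 -0.95802483 -0.24134166] 0.07695203485376997
[ 0.47009687 -0.27801084  0.14842276] [ 0.4793671  -0.35189258  0.13504156] [ 0.12253476 -0.97657605 -0.17687409] 0.07565385308450612
[ 0.47427247 -0.27783272  0.14020826] [ 0.47999488 -0.35192881  0.13381066] [ 0.0767166  -0.99335711 -0.08576838] 0.07459159290257832
```

```bash
python3 - <<'E'
from workcell import *
from tr import *
s,t=pickle.load(open("cap3.pkl","rb"))
tp=lambda *p:U(355,250,7,p)
b=atz(t,np.array(tp(636,365))-OFFT,.1355)
for z in(.138,.141,.144):
    a=atz(t,np.array(tp(440,303))-OFFT,z); print(a,b,np.degrees(np.arctan2(-(a-b)[0],(a-b)[1])),np.linalg.norm(a-b))
servo_line([.4688,-.2091,.33],max_speed=.2)
print(get_state()["width"])
a=pitch(53);o=rpy(a,[0,-1,0]); G=np.array([.4745,.267,.1099]);sl=np.array([np.cos(np.radians(40)),0,np.sin(np.radians(40))])
for off in (.12,.06,0):
    print(solve_ik(G+sl*.01-a*off+a*.008,o))
print(solve_ik([.46,.2,.33],o))
E
```

```text
[ 0.47539497 -0.27778483  0.138     ] [ 0.47913328 -0.35187909  0.1355    ] 2.88832165664163 0.07423061509353299
[ 0.47387001 -0.27784989  0.141     ] [ 0.47913328 -0.35187909  0.1355    ] 4.0667287779038315 0.07441959066535608
[ 0.47234505 -0.27791494  0.144     ] [ 0.47913328 -0.35187909  0.1355    ] 5.243763355329294 0.0747597900038361
0.024038144545771818
[ 0.78168291 -0.62539903  2.16665666 -0.481744    1.15561921  2.44892345]
[ 0.7145037  -0.53122445  2.18841091 -0.48054962  1.0217954   2.44223558]
[ 0.65609487 -0.41645631  2.19331676 -0.49249577  0.88900393  2.4481433 ]
[ 0.54905875 -0.65547915  1.9845658  -0.33635109  1.25847243  2.13231633]
```

```bash
cat >> tr.py <<'E'
sl=np.array([np.cos(np.radians(40)),0,np.sin(np.radians(40))])
E
python3 - <<'E'
from workcell import *
from tr import *
a=pitch(53);y=Ro.from_rotvec(-a*np.radians(8.5)).apply([0,-1,0]);o=rpy(a,y);print(y)
G=np.array([.4745,.267,.1099])
move_pose(G+sl*.01-a*.12+a*.008+[0,0,.08],o)
servo_line(G+sl*.01-a*.06+a*.008,o,max_speed=.2)
st=get_state();print(st["position"],st["time"],st["width"],st["ft_force"])
s=capture("side");t=capture("top");pickle.dump((s,t),open("cap4.pkl","wb"))
save(s,"s4.png",235,290,100,90,7)
save(t,"t4.png",190,215,90,70,8)
E
```

```text
[ 0.11804584 -0.98901586  0.08895392]
[0.4511364  0.26714504 0.15911254] 12.8667 0.024342425300595803 [ 0.27164507 -0.11162884 -0.94355992]
```

View pics/s4.png

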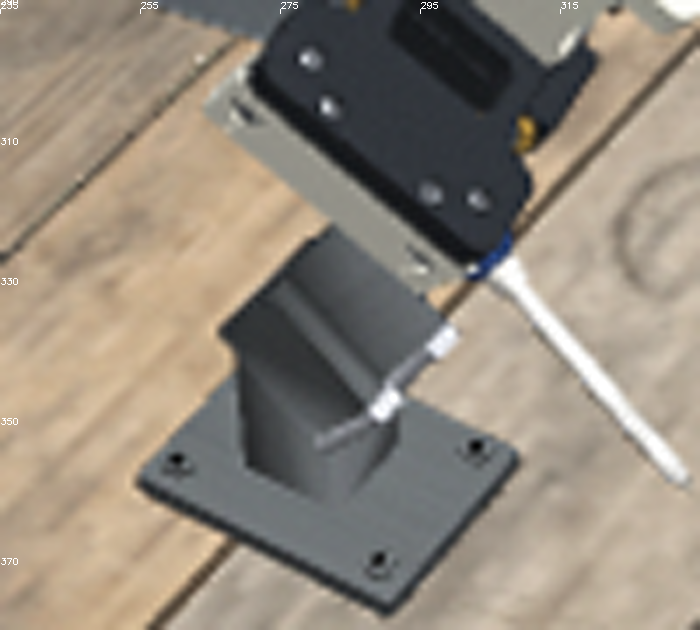

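View pics/t4.png

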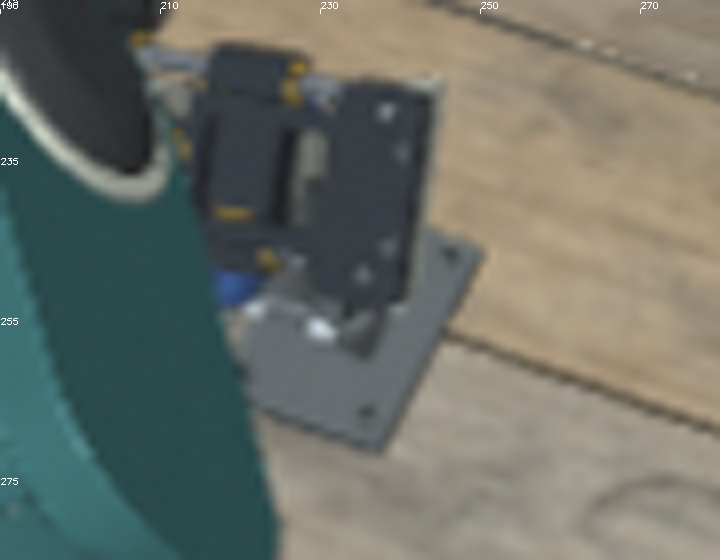

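```bash
python3 - <<'E'
from tr import *
s,t=pickle.load(open("cap4.pkl","rb"))
a=pitch(53);g=np.array([.45114,.26715,.15911])-a*.008
P=lambda q:((q-[235,290]+.5)*7-.5).round(0)
for yw in(-4,0,4):
  for el in (36,40,44):
    d=pitch(-el,np.radians(yw)); print(yw,el,"tip",P(proj(s,g-.144*d)[0]+OFFS),"collar73",P(proj(s,g-.071*d)[0]+OFFS))
E
```

```text
-4 36 tip [691. 495.] collar73 [512. 287.]
-4 40 tip [673. 505.] collar73 [503. 292.]
-4 44 tip [653. 512.] collar73 [494. 297.]
0 36 tip [708. 476.] collar73 [520. 278.]
0 40 tip [689. 487.] collar73 [512. 284.]
0 44 tip [668. 495.] collar73 [502. 289.]
4 36 tip [723. 456.] collar73 [528. 269.]
4 40 tip [703. 468.] collar73 [519. 275.]
4 44 tip [681. 477.] collar73 [509. 281.]
```

```bash
python3 - <<'E'
from workcell import *
from tr import *
a=pitch(53);G=np.array([.4745,.267,.1099]); P=lambda off,d:G+sl*d-a*off+a*.008
servo_line(P(.02,.01),max_speed=.15); wait(.1)
print(get_state()["ft_force"].round(2))
r=servo_line(P(-.006,.01),max_speed=.03,contact_N=5);st=get_state();print(r,st["position"],st["ft_force"].round(2),((st["position"]-P(0,0))@a).round(4),st["time"])
s=capture("side");t=capture("top");pickle.dump((s,t),open("cap5.pkl","wb"))
save(s,"s5.png",235,290,100,90,7)
E
```

```text
[-0.02  0.31 -0.2 ]
True [0.48794057 0.26763141 0.109331  ] [-0.38  4.51  3.4 ] 0.0005 14.1583
```

View pics/s5.png

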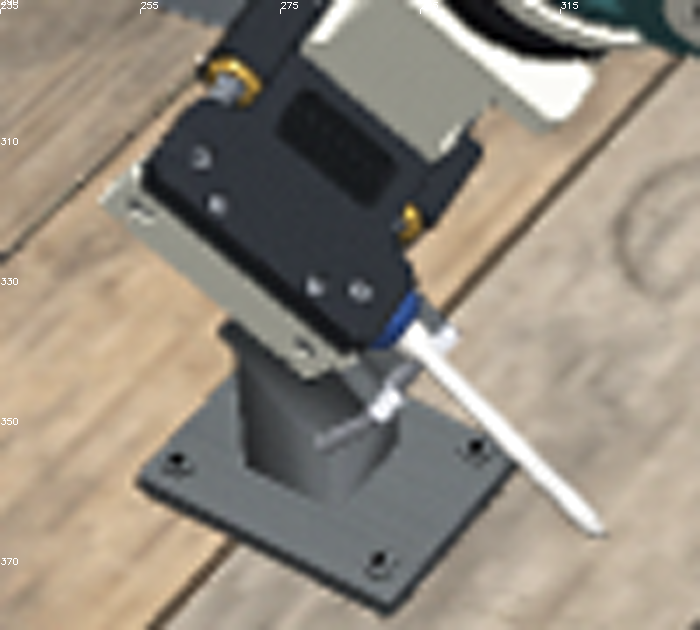

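```bash
python3 - <<'E'
from workcell import *
from tr import *
a=pitch(53);G=np.array([.4745,.2688,.1099]); P=lambda off,d:G+sl*d-a*off+a*.008
servo_line(P(.0015,.011),max_speed=.05); wait(.1)
print(get_state()["ft_force"].round(2))
r=servo_line(P(.0012,-.015),max_speed=.03,contact_N=6);st=get_state();D=st["position"]-P(0,0);print(r,st["position"],st["ft_force"].round(2),(D@a).round(4),(D@sl).round(4),st["time"])
s=capture("side");t=capture("top");pickle.dump((s,t),open("cap5.pkl","wb"))
save(s,"s6.png",235,290,100,90,7)
E
```

```text
[ 0.36 -0.1  -0.62]
True [0.47134266 0.26917248 0.09888245] [ 4.15 -0.41  2.18] -0.0011 -0.0091 15.2833
```

View pics/s6.png

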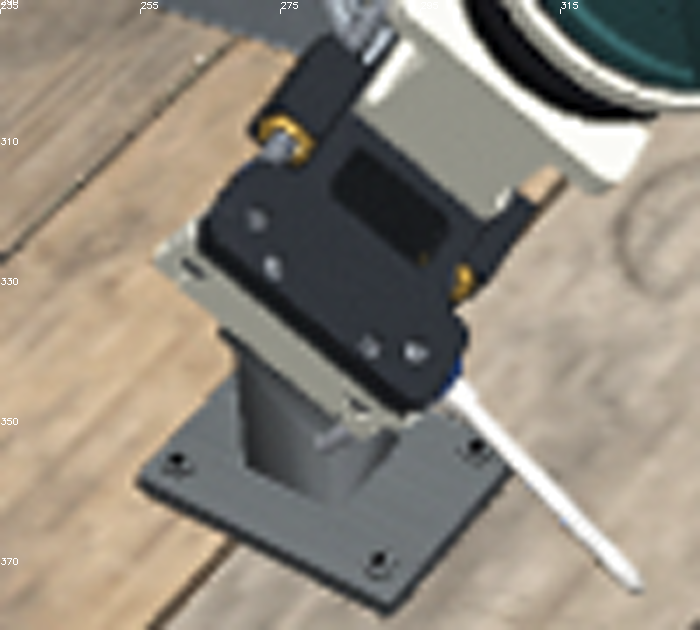

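```bash
python3 - <<'E'
from workcell import *
from tr import *
a=pitch(53)
p0=get_state()["position"]
r=servo_line(p0+a*.004,max_speed=.02,contact_N=5);st=get_state();print(r,(st["position"]-p0)@a,st["ft_force"].round(2))
open_gripper();wait(.2)
servo_line(st["position"]-a*.09,max_speed=.2)
st=get_state();print(st["position"],st["time"],st["width"])
s=capture("side");t=capture("top");pickle.dump((s,t),open("cap6.pkl","wb"))
save(s,"s7.png",235,290,100,90,7)
save(t,"t7.png",190,215,90,70,8)
E
```

```text
True 0.002023382449862008 [-4.19  3.93  4.44]
[0.41889883 0.27034738 0.16874388] 17.5917 0.09291661746414687
```

View pics/s7.png

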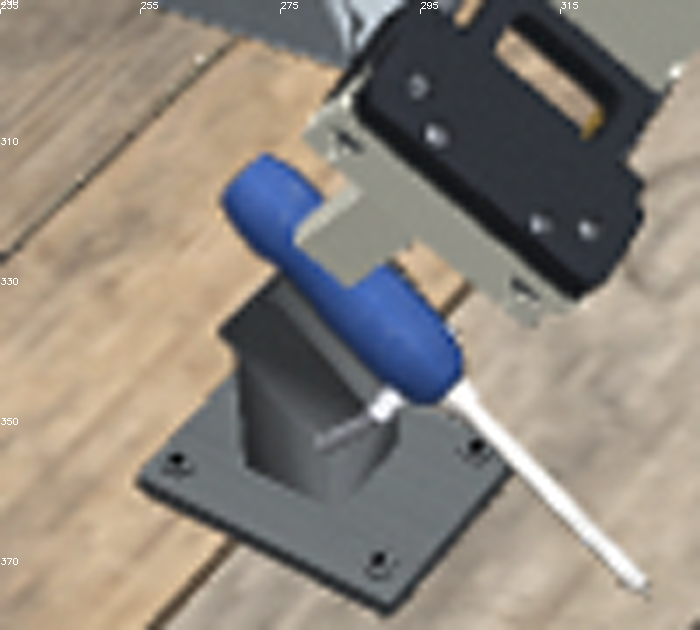

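View pics/t7.png

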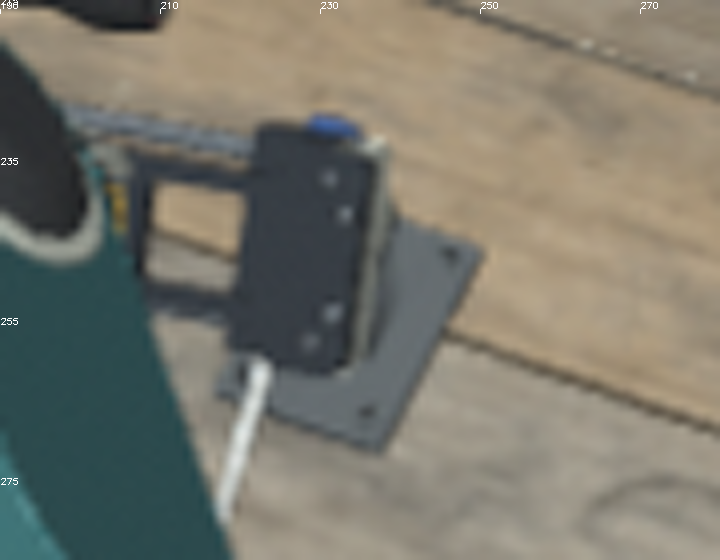

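```bash
python3 - <<'E'
from tr import *
s,t=pickle.load(open("cap6.pkl","rb"))
seat=np.array([.4271,.267,.07])
P=lambda q:((q-[235,290]+.5)*7-.5).round(0);Q=lambda q:((q-[190,215]+.5)*8-.5).round(0)
for n,d in(("tip",-.082),("sh",0),("end",.083)): 
    w=seat+sl*d; print(n,w,P(proj(s,w)[0]+OFFS),Q(proj(t,w)[0]+OFFT))
# overlay cylinder silhouettes
pts=[]
c,n=np.cos(np.radians(40)),np.sin(np.radians(40))
for d in (.015,.03,.05,.063):
    for k in np.arange(0,6.28,.3): pts.append(seat+sl*d+.0125*(np.cos(k)*np.array([0,1,0])+np.sin(k)*np.array([-n,0,c])))
pts+=[seat-sl*.082,seat,seat+sl*.083]
save(s,"s7o.png",235,290,100,90,7,proj(s,pts)+OFFS)
E
```

```text
tip [0.36428436 0.267      0.01729142] [605. 579.] [226. 526.]
sh [0.4271 0.267  0.07  ] [414. 362.] [283. 312.]
end [0.49068169 0.267      0.12335137] [220. 140.] [343.  91.]
```

View pics/s7o.png

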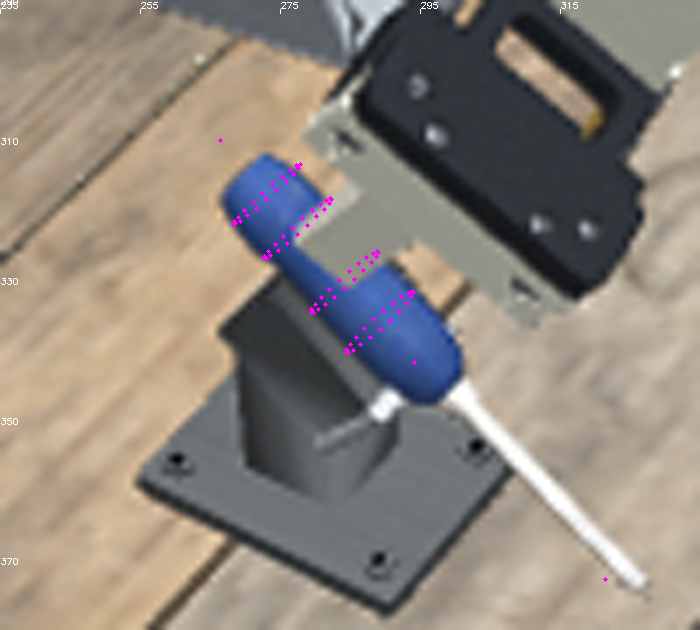

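```bash
python3 - <<'E'
from workcell import *
from tr import *
st=get_state();servo_line(st["position"]+[-.02,0,.08],max_speed=.25)
q=get_state()["qpos"].copy();print(q);q[0]-=.8;move_j(q)
st=get_state();print(st["position"],st["time"])
s=capture("side");t=capture("top");pickle.dump((s,t),open("cap7.pkl","wb"))
save(s,"s8.png",245,295,80,80,7)
save(t,"t8.png",200,215,65,70,9)
E
```

```text
[ 0.81885911 -0.65731813  2.11830654 -0.4825006   1.24057147  2.29627368]
[ 0.47187934 -0.09772608  0.24715341] 19.5417
```

View pics/s8.png

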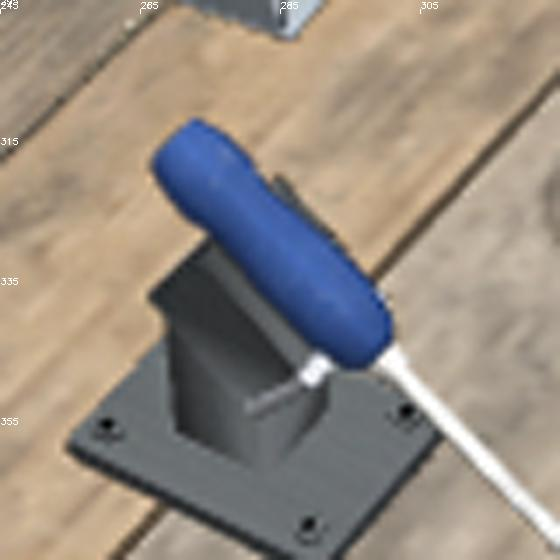

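View pics/t8.png

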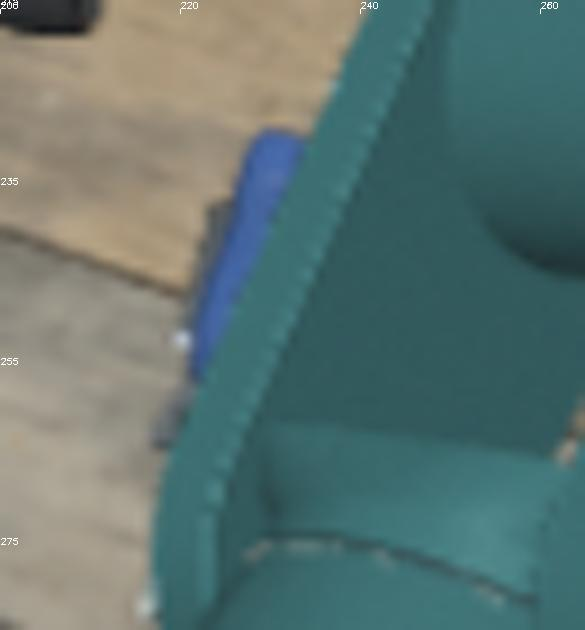

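```bash
python3 - <<'E'
from workcell import *
from tr import *
q=get_state()["qpos"].copy();q[0]-=.4;move_j(q)
s=capture("side");t=capture("top");pickle.dump((s,t),open("cap7.pkl","wb"))
save(t,"t8.png",200,215,65,70,9)
print(get_state()["time"])
E
```

```text
20.5167
```

View pics/t8.png

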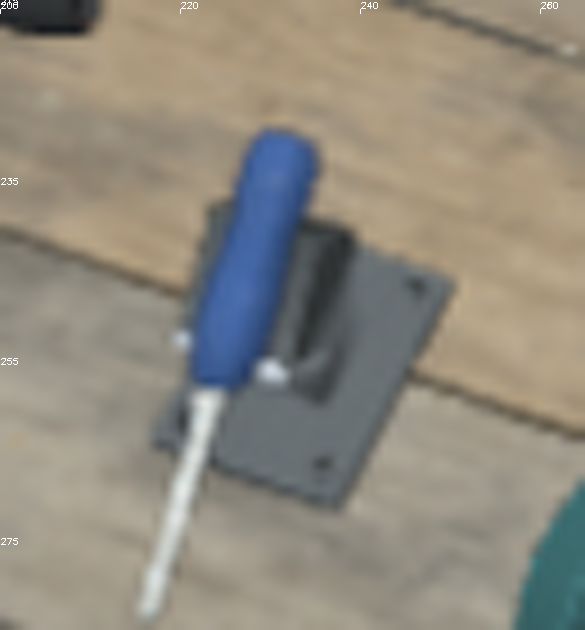

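```bash
python3 - <<'E'
from tr import *
s,t=pickle.load(open("cap7.pkl","rb"))
save(s,"s8.png",250,300,90,90,7)
E
```

```text
(no output)
```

View pics/s8.png

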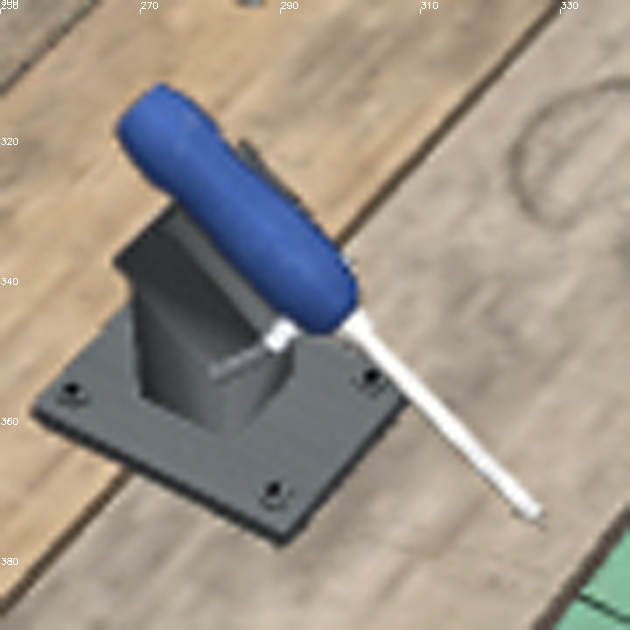

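```bash
python3 - <<'E'
from tr import *
s,t=pickle.load(open("cap7.pkl","rb"))
tp=lambda *p:U(200,215,9,p); sp=lambda *p:U(250,300,7,p)
A,ea=T3(t,tp(148,615),s,sp(540,517));B,eb=T3(t,tp(212,392),s,sp(355,316));C,ec=T3(t,tp(280,150),s,sp(160,108));
print(A,ea,B,eb,C,ec)
d=C-A;print(np.linalg.norm(d),np.degrees(np.arcsin(d[2]/np.linalg.norm(d))),np.degrees(np.arctan2(d[1],d[0])))
d=B-A;print(np.linalg.norm(d),np.degrees(np.arcsin(d[2]/np.linalg.norm(d))),np.degrees(np.arctan2(d[1],d[0])))
u=d/np.linalg.norm(d); 
d=C-A;u=d/np.linalg.norm(d);sh=A+u*.082; seat=np.array([.4271,.267,.07]);print("sh",sh,sh-seat,"end",A+u*.165-(seat+.083*sl))
# foot corners & prongs check
print(T3(t,tp(183,340),s,sp(349,262)),T3(t,tp(270,370),s,sp(283,332)))
E
```

```text
[0.3523602  0.26618048 0.02163348] 0.002014940319231663 [0.41244456 0.26606012 0.06778709] 0.0005575314752293594 [0.47628153 0.26655552 0.11603238] 0.0008463026351407269
0.15578122232889635 37.29874493290037 0.17339761539773835
0.07576477328451729 37.52949934966047 -0.11477828784245937
sh [0.41758982 0.26637789 0.0713231 ] [-0.00951018 -0.00062211  0.0013231 ] end [-0.00706677 -0.00042229 -0.00173268]
(array([0.41110657, 0.27136565, 0.09629604]), np.float64(0.004114865251774199)) (array([0.43981734, 0.26278684, 0.04134368]), np.float64(0.002343581614774953))
```

```bash
python3 - <<'E'
from workcell import *
from tr import *
a=pitch(87.5);o=rpy(a,[0,-1,0]);g=np.array([.4677,.2666,.1095])
print(solve_ik(g+a*.008,o),solve_ik(g-a*.1,o))
# rack IK with yaw
ps=.1046
for al in(30,35):
    b=pitch(al,ps);ob=rpy(b,[np.sin(ps),-np.cos(ps),0])
    for l in(-.055,-.045,0):
        h=np.array([.6152,.0079,0])+l*np.array([np.cos(ps),np.sin(ps),0]); print(al,l,solve_ik(h+[0,0,.25]+b*.008,ob))
move_pose(g-a*.1,o)
servo_line(g+a*.008,max_speed=.12,contact_N=8)
st=get_state();print(st["position"],st["ft_force"],st["time"],st["qpos"].round(2))
E
```

```text
[ 0.48176193 -0.15280658  1.89895592 -0.02068383  1.35681555  2.05656022] [ 0.48593947 -0.21602928  1.77674154 -0.02038165  1.54229888  2.05692349]
30 -0.055 [-0.16241036 -0.75218926  2.31443323  0.42333477  0.58983895  1.07658529]
30 -0.045 [-0.15407779 -0.71933641  2.29791959  0.4219637   0.57151972  1.07822126]
30 0 [-0.12217246 -0.57949137  2.22107928  0.41741392  0.50099454  1.08496851]
35 -0.055 [-0.15104657 -0.71577705  2.26121518  0.33580297  0.67974745  1.15693316]
35 -0.045 [-0.14339046 -0.68471185  2.24495264  0.33267647  0.6632528   1.16075096]
35 0 [-0.11389601 -0.55156843  2.16910244  0.32012167  0.59952989  1.1769573 ]
[0.4684002  0.26676762 0.10238311] [ 0.73636274  0.74907476 -0.14874022] 23.5 [ 0.48 -0.15  1.9  -0.02  1.36  2.06]
```

```bash
cat >> tr.py <<'E'
nn=np.array([-np.sin(np.radians(40)),0,np.cos(np.radians(40))])
E
python3 - <<'E'
from workcell import *
from tr import *
clamp(30);st=get_state();print(st["width"],st["ft_force"].round(2),st["time"])
a=pitch(85);o=rpy(a,[0,-1,0])
P=lambda d,h:np.array([.4271,.2668,.07])+sl*(.063+d)+nn*h+a*.008
servo_line(st["position"]+nn*.012,max_speed=.08)
servo_line(P(.016,.014),o,max_speed=.08);wait(.1)
r=servo_line(P(.016,-.008),max_speed=.03,contact_N=5);st=get_state();D=st["position"]-P(0,0)
print(r,"d",D@sl,"h",D@nn,"y",D[1],st["ft_force"].round(2),st["time"])
s=capture("side");t=capture("top");pickle.dump((s,t),open("cap8.pkl","wb"))
save(s,"s9.png",245,290,90,90,7)
E
```

```text
0.022067535033104446 [-0.71  8.67  6.64] 24.6083
True d 0.016044324400346897 h 0.00208803769350162 y 0.0003827044467449858 [-0.25  2.86  4.03] 25.9167
```

View pics/s9.png

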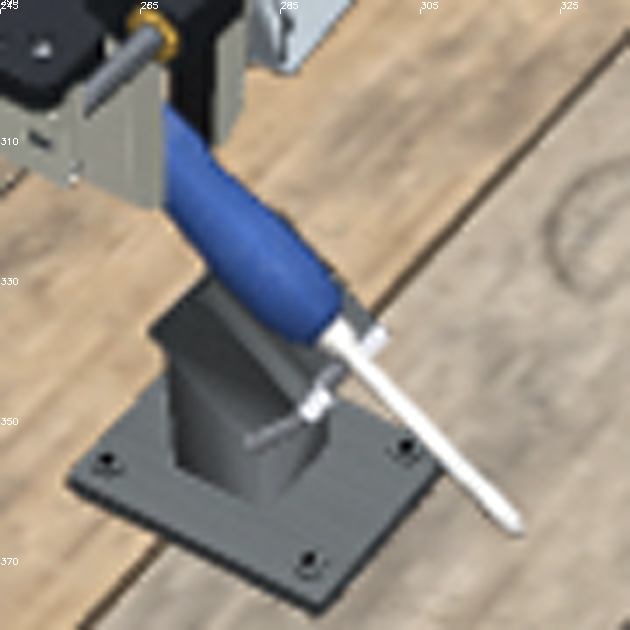

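```bash
python3 - <<'E'
from workcell import *
from tr import *
a=pitch(85)
for y in (.2715,):
    P=lambda d,h:np.array([.4271,y,.07])+sl*(.063+d)+nn*h+a*.008
    servo_line(P(.016,.006),max_speed=.06);wait(.1)
    r=servo_line(P(.016,-.010),max_speed=.03,contact_N=5);st=get_state();D=st["position"]-P(0,0)
    print(y,r,"d",D@sl,"h",D@nn,"y",D[1],st["ft_force"].round(2),st["time"])
E
```

```text
0.2715 True d 0.015821501332522164 h 0.002430440764371864 y -0.000292509444028366 [-0.56 -1.96  3.94] 26.65
```

```bash
python3 - <<'E'
from workcell import *
from tr import *
a=pitch(85);y=.2694
P=lambda d,h:np.array([.4271,y,.07])+sl*(.063+d)+nn*h+a*.008
servo_line(P(.016,.006),max_speed=.06);wait(.1)
r=servo_line(P(.016,-.010),max_speed=.03,contact_N=5);st=get_state();D=st["position"]-P(0,0);h=D@nn
print(y,r,"d",D@sl,"h",h,"y",D[1],st["ft_force"].round(2),st["time"])
servo_line(P(.016,h+.0005),max_speed=.05);wait(.05);print(get_state()["ft_force"].round(2))
r=servo_line(P(-.012,h+.0005),max_speed=.03,contact_N=6);st=get_state();D=st["position"]-P(0,0)
print(r,"d",D@sl,"h",D@nn,"y",D[1],st["ft_force"].round(2),st["time"])
s=capture("side");t=capture("top");pickle.dump((s,t),open("cap9.pkl","wb"))
save(s,"s10.png",245,290,90,90,7)
E
```

```text
0.2694 True d 0.015858580766366474 h -0.0008290527969917801 y -0.0002024445141973752 [-0.18 -2.55  3.48] 27.3417
[-1.38 -1.85  1.38]
True d 0.011393143695046242 h -0.00018883938455054348 y -0.00023326313420840572 [-3.5  -1.5   2.21] 28.025
```

View pics/s10.png

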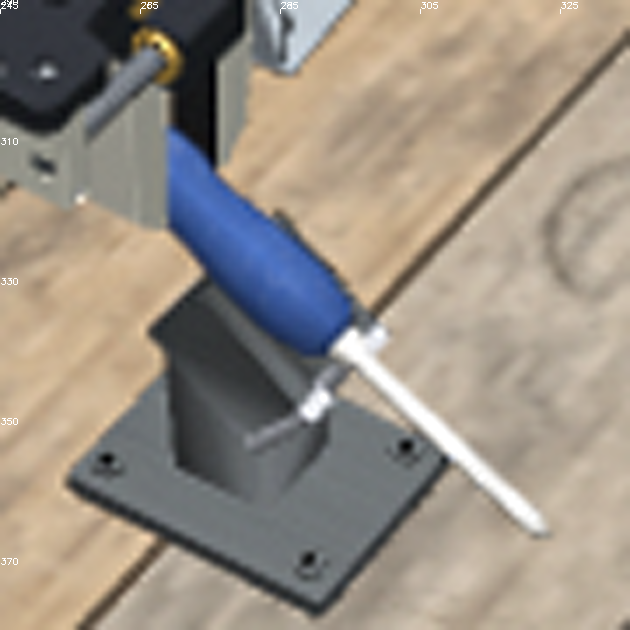

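```bash
python3 - <<'E'
from workcell import *
from tr import *
a=pitch(85);y=.2685
P=lambda d,h:np.array([.4271,y,.07])+sl*(.063+d)+nn*h+a*.008
servo_line(P(.0115,.001),max_speed=.05);wait(.05);print(get_state()["ft_force"].round(2))
for d in (.006,.002,-.002,-.006):
    r=servo_line(P(d,.0008),max_speed=.03,contact_N=7);st=get_state();D=st["position"]-P(0,0)
    f=st["ft_force"];print(r,"d",(D@sl).round(4),"h",(D@nn).round(4),"fs",(f@sl).round(2),"fn",(f@nn).round(2),"fy",f[1].round(2),st["time"])
    if r and f@sl>3.5: break
E
```

```text
[-0.96  1.51 -0.5 ]
True d 0.0063 h 0.001 fs 1.41 fn 2.97 fy 0.89 28.6833
True d 0.0033 h 0.0013 fs 0.32 fn 5.47 fy 1.64 28.8917
True d 0.0014 h 0.0015 fs -0.6 fn 6.21 fy -0.09 29.1
True d 0.0004 h 0.0018 fs 1.24 fn 6.63 fy -1.06 29.3083
```

```bash
python3 - <<'E'
from workcell import *
from tr import *
open_gripper();wait(.15)
s=capture("side");t=capture("top");pickle.dump((s,t),open("cap10.pkl","wb"))
save(s,"s11.png",245,290,90,90,7)
save(t,"t11.png",200,215,65,70,9)
print(get_state()["position"],get_state()["time"])
E
```

```text
[0.47552114 0.26916873 0.1040979 ] 30.7667
```

View pics/s11.png

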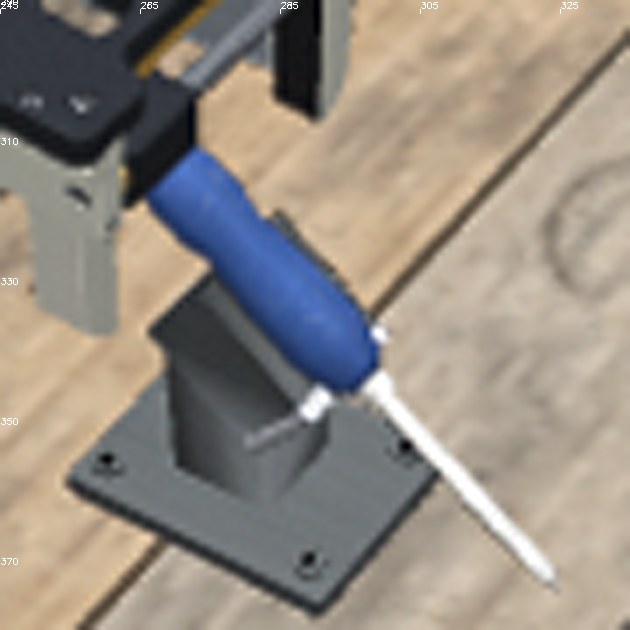

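View pics/t11.png

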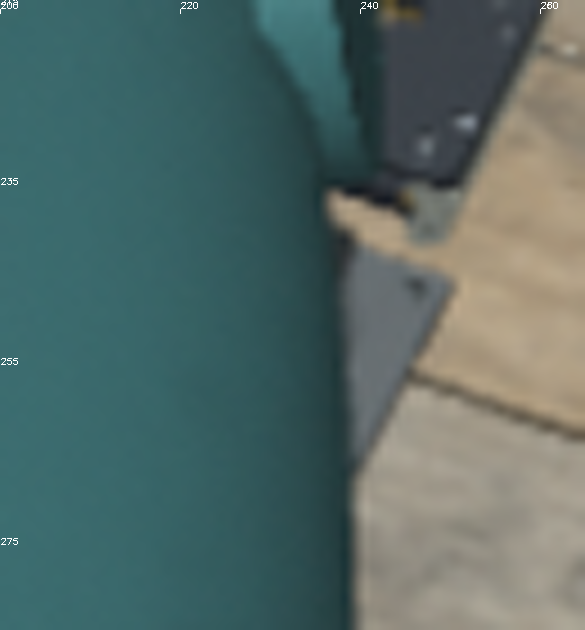

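```bash
python3 - <<'E'
from workcell import *
from tr import *
clamp(6);st=get_state();print(st["width"],st["ft_force"].round(2),st["time"])
p=st["position"]
servo_line(p+nn*.008,max_speed=.06)
servo_line(p+nn*.008+sl*.018,max_speed=.08)
r=servo_line(p+nn*-.002+sl*.018,max_speed=.03,contact_N=2.5);st=get_state();print(r,(st["position"]-p)@nn,st["ft_force"].round(2))
s=capture("side");save(s,"s12.png",245,290,90,90,7)
open_gripper();wait(.1)
s=capture("side");save(s,"s13.png",245,290,90,90,7);pickle.dump((s,s),open("cap11.pkl","wb"))
print(get_state()["time"])
E
```

```text
0.023021495387570732 [ 0.31  0.49 -0.78] 31.8583
False -0.002139686544736076 [-1.36  0.03 -0.12]
34.3917
```

View pics/s12.png

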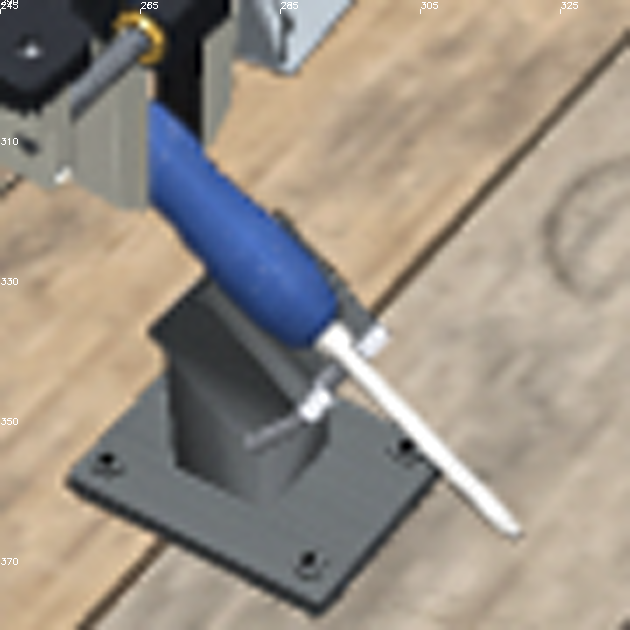

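View pics/s13.png

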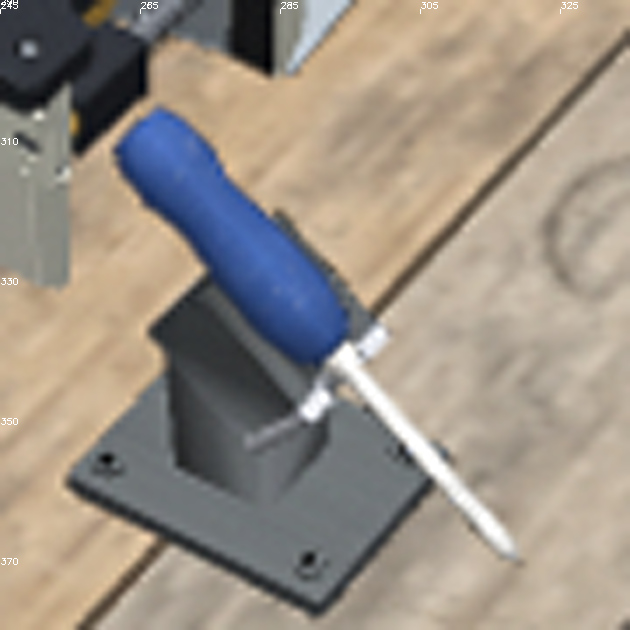

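```bash
python3 - <<'E'
from workcell import *
from tr import *
p=get_state()["position"];print(p)
servo_line(p-sl*.005,max_speed=.06)
clamp(8);st=get_state();print(st["width"],st["ft_force"].round(2),st["time"])
p=st["position"]
for k in range(1,5):
    r=servo_line(p-sl*.003*k+nn*.0003*k,max_speed=.03,contact_N=4);st=get_state();D=st["position"]-p;f=st["ft_force"]
    print(r,(D@sl).round(4),"fs",(f@sl).round(2),"fn",(f@nn).round(2),f[1].round(2))
    if r: break
s=capture("side");save(s,"s14.png",245,290,90,90,7);print(get_state()["time"])
E
```

```text
[0.49053376 0.26917168 0.1140816 ]
0.02252473104063076 [-0.24 -0.72  0.35] 35.7333
False -0.0033 fs 0.05 fn -0.75 -0.96
False -0.0062 fs -0.21 fn -0.38 -0.43
False -0.0093 fs -1.04 fn 0.08 -0.92
False -0.0122 fs -0.46 fn -0.68 -0.39
36.7833
```

View pics/s14.png

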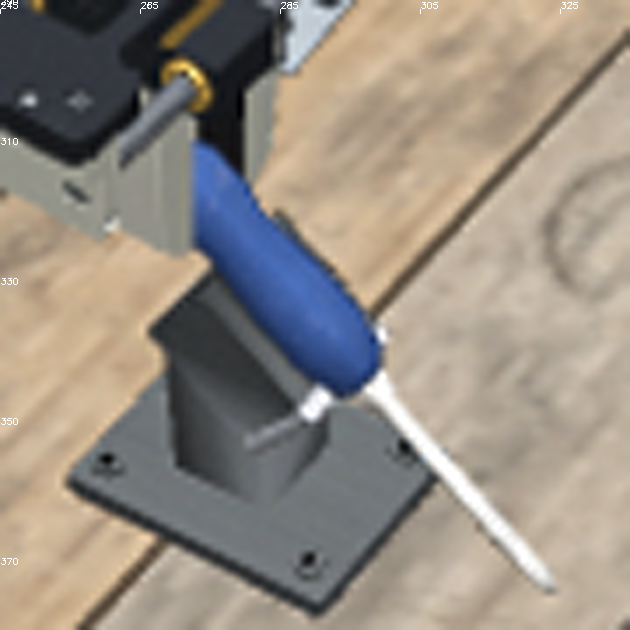

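```bash
python3 - <<'E'
from workcell import *
from tr import *
p=get_state()["position"]
for k in range(1,6):
    r=servo_line(p-sl*.003*k,max_speed=.03,contact_N=4);st=get_state();D=st["position"]-p;f=st["ft_force"]
    print(r,(D@sl).round(4),"fs",(f@sl).round(2),"fn",(f@nn).round(2),f[1].round(2))
    if r: break
s=capture("side");save(s,"s15.png",245,290,90,90,7);print(get_state()["time"])
E
```

```text
False -0.0032 fs -0.73 fn 0.34 0.39
False -0.0063 fs -1.6 fn -0.17 -0.81
False -0.0094 fs -0.31 fn -0.29 -0.01
False -0.0123 fs -0.77 fn 1.01 -0.34
False -0.0145 fs 4.54 fn 1.66 -0.75
38.0917
```

View pics/s15.png

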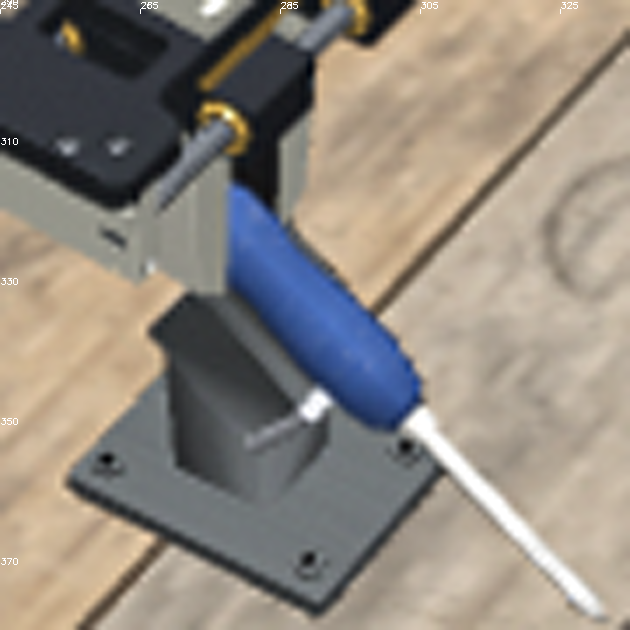

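```bash
python3 - <<'E'
from workcell import *
from tr import *
p=get_state()["position"];a=pitch(85)
G=p-a*.008; print("grip d",(G-np.array([.4271,.2685,.07]))@sl,"h",(G-np.array([.4271,.2685,.07]))@nn)
servo_line(p+sl*.003+nn*.002,max_speed=.05)
clamp(40);st=get_state();print(st["width"],st["ft_force"].round(2),st["time"])
servo_line(p+[.0,0,.16],max_speed=.2)
# rack pre pose
ps=.1046;al=31
b=pitch(al,ps);ob=rpy(b,[np.sin(ps),-np.cos(ps),0]);ex=np.array([np.cos(ps),np.sin(ps),0])
h=np.array([.6152,.0079,0])-.062*ex
g=h+[0,0,.29]
q=solve_ik(g+b*.008,ob);print(q)
move_pose(g+b*.008,ob)
st=get_state();print(st["position"],st["time"],st["width"])
s=capture("side");t=capture("top");pickle.dump((s,t),open("cap12.pkl","wb"))
save(s,"s16.png",250,140,90,110,7)
save(t,"t16.png",280,170,110,90,7)
E
```

```text
grip d 0.049786897889601646 h 0.0008727985514653246
0.02184098861008174 [ 0.21  0.18 -0.65] 38.5583
[-0.16624035 -0.7779338   2.25577128  0.37101684  0.68479917  1.13608104]
[0.56044262 0.0027777  0.28566724] 40.5833 0.021950881376247035
```

View pics/s16.png

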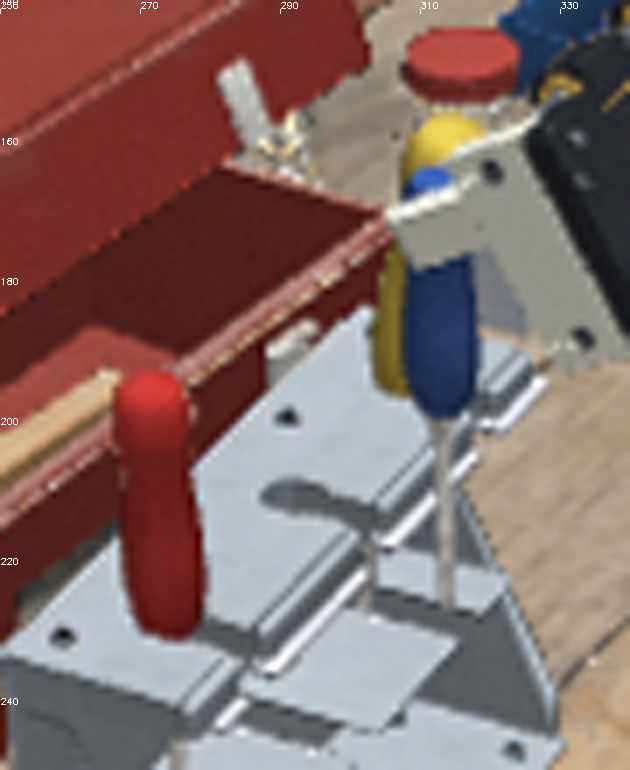

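View pics/t16.png

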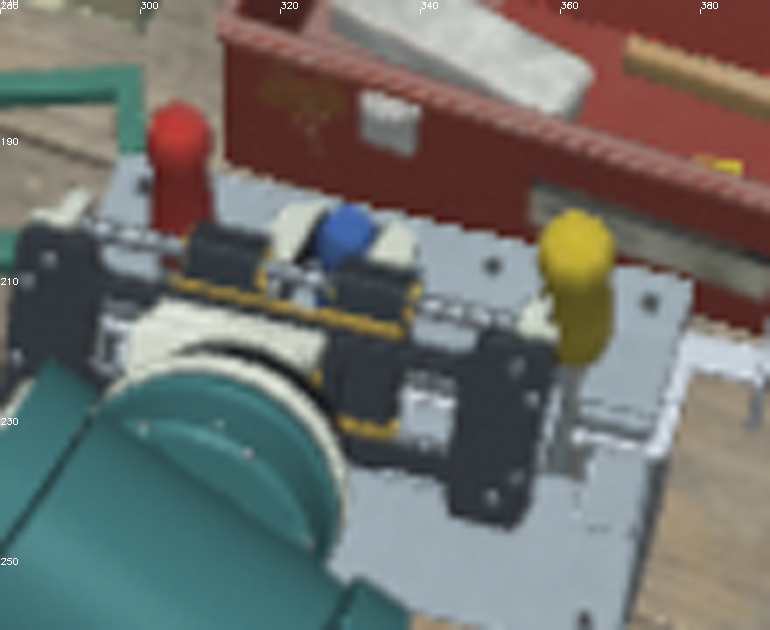

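```bash
python3 - <<'E'
from tr import *
s,t=pickle.load(open("cap12.pkl","rb"))
T=np.array([.56044,.00278,.28567]);b=pitch(31,.1046);g=T-b*.008;print(g)
P=lambda q:((q-[250,140]+.5)*7-.5).round(0).tolist();Q=lambda q:((q-[280,170]+.5)*7-.5).round(0).tolist()
for sg in(138,145,150):
    for S in (0,80,165): 
        w=g+[0,0,(S-sg)/1000]; print(sg,S,P(proj(s,w)[0]+OFFS),Q(proj(t,w)[0]+OFFT))
w=g-[0,0,.14]; 
for dx,dy in((.01,0),(0,.01)): print(np.array(P(proj(s,w+[dx,dy,0])[0]))-P(proj(s,w)[0]))
print("tcp",P(proj(s,T)[0]+OFFS),Q(proj(t,T)[0]+OFFT))
hole=np.array([.6152,.0079,.17]);print(P(proj(s,hole)[0]+OFFS))
E
```

```text
[0.55362014 0.00206403 0.2897903 ]
138 0 [447.0, 585.0] [341.0, 440.0]
138 80 [440.0, 377.0] [342.0, 330.0]
138 165 [432.0, 139.0] [343.0, 201.0]
145 0 [447.0, 602.0] [341.0, 449.0]
145 80 [441.0, 396.0] [342.0, 340.0]
145 165 [433.0, 159.0] [343.0, 212.0]
150 0 [448.0, 614.0] [341.0, 456.0]
150 80 [441.0, 410.0] [342.0, 347.0]
150 165 [433.0, 174.0] [343.0, 220.0]
[-25.  -9.]
[-17.  15.]
tcp [416.0, 224.0] [348.0, 234.0]
[282.0, 494.0]
```

```bash
python3 - <<'E'
from fit2 import *
ps=.1046;ex=np.array([np.cos(ps),np.sin(ps),0]);ey=np.array([-ex[1],ex[0],0]);o=np.array([.6152,.0079,.17])
def loc(w): return ((w-o)@ex*1000).round(1),((w-o)@ey*1000).round(1)
ot,os_=np.array([.42,-1.08]),np.array([.71,.97])
for nm,c,of,uv in [("hole",t,ot,tr(296,222)),("hole",s,os_,sr(312,394)),("mL",t,ot,tr(268,259)),("mR",t,ot,tr(298,268)),("mL",s,os_,sr(364,427)),("mR",s,os_,sr(387,405))]:
    print(nm,"top" if c is t else "side",loc(atz(c,np.array(uv)-of,.17)))
# handles bases: triangulate handle tops
for nm,a,b in (("red",tr(123,72),sr(192,303)),("yel",tr(465,165),sr(432,80))):
    X,e=tri(t,np.array(a)-ot,s,np.array(b)-os_);print(nm,X,e,loc(X))
tt=[(630,240),(620,335)]
print("tab",tri(t,np.array(tr(637,262))-ot,s,np.array(sr(487,215))-os_))
E
```

```text
hole top (np.float64(-3.3), np.float64(0.7))
hole side (np.float64(-3.8), np.float64(-1.3))
mL top (np.float64(-26.3), np.float64(7.7))
mR top (np.float64(-27.3), np.float64(-6.8))
mL side (np.float64(-33.3), np.float64(10.4))
mR side (np.float64(-34.0), np.float64(-6.9))
red [0.60174064 0.08776434 0.25823696] 0.0026858527118033297 (np.float64(-5.0), np.float64(80.8))
yel [ 0.60301326 -0.0717879   0.2733395 ] 0.0015022623174020912 (np.float64(-20.4), np.float64(-78.0))
tab (array([ 0.63688919, -0.14659193,  0.17298701]), np.float64(0.016548115056994005))
```

```bash
cat > rk.py <<'E'
from tr import *
ps=.1046;ex=np.array([np.cos(ps),np.sin(ps),0]);ey=np.array([-ex[1],ex[0],0]);o=np.array([.6117,.0079,0])
b=pitch(31,ps);ob=rpy(b,-ey)
def P(lx,ly,zsh,sg=.146): return o+lx*ex+ly*ey+[0,0,zsh+sg-.082]+b*.008
E
python3 - <<'E'
from workcell import *
from rk import *
servo_line(P(-.055,0,.188),max_speed=.12)
st=get_state();print(st["position"],st["time"])
s=capture("side");t=capture("top");pickle.dump((s,t),open("cap13.pkl","wb"))
save(s,"s17.png",260,170,90,90,8)
E
```

```text
[0.56394266 0.00325119 0.2479071 ] 41.15
```

View pics/s17.png

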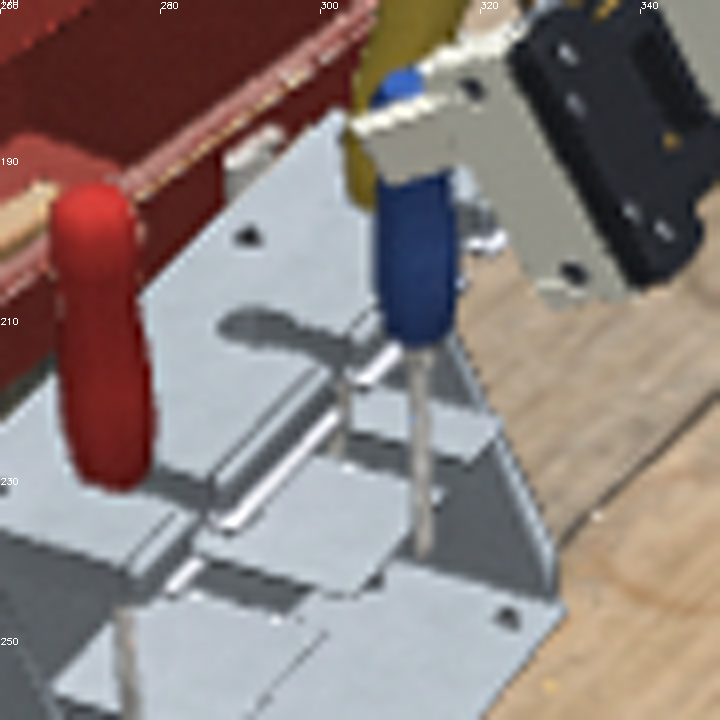

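```bash
python3 - <<'E'
from rk import *
s,t=pickle.load(open("cap13.pkl","rb"))
g=np.array([.56394,.00325,.24791])-b*.008
Q=lambda q:((q-[260,170]+.5)*8-.5).round(0).tolist()
for z in(.106,.15,.17,.188): print(z,Q(proj(s,[g[0],g[1],z])[0]+OFFS))
pts=[o+[0,0,.17]]+[o+.01*(np.cos(k)*ex+np.sin(k)*ey)+[0,0,.17] for k in np.arange(0,6.3,.5)]+[o+x*ex+y*ey+[0,0,.17] for x in(-.032,-.02,-.01) for y in(-.007,.007)]
save(s,"s17o.png",260,170,90,90,8,proj(s,pts+[[g[0],g[1],z] for z in(.106,.15,.17,.188)])+OFFS)
E
```

```text
0.106 [424.0, 553.0]
0.15 [420.0, 431.0]
0.17 [418.0, 373.0]
0.188 [416.0, 321.0]
```

View pics/s17o.png

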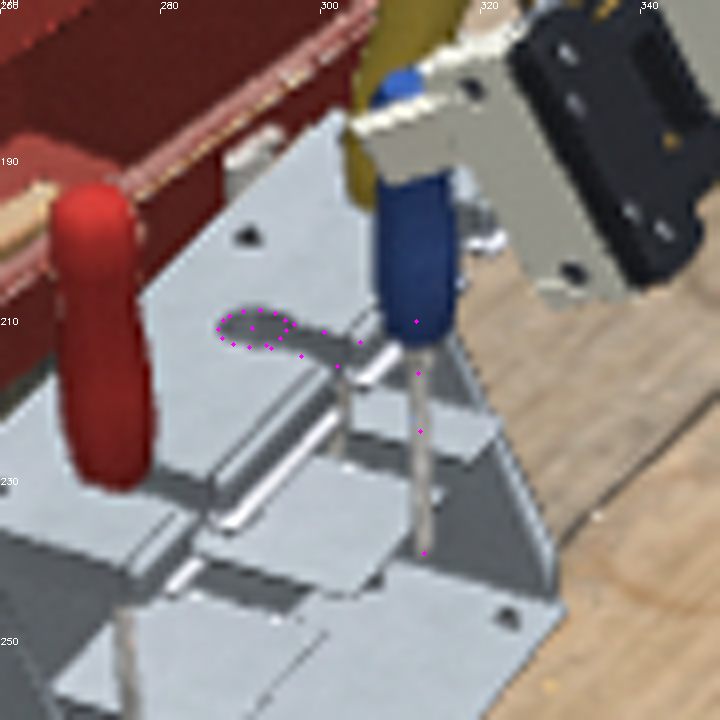

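```bash
python3 - <<'E'
from workcell import *
from rk import *
def rep(r):
    st=get_state();D=st["position"]-P(0,0,.188);print(r,"lx",(D@ex).round(4),"ly",(D@ey).round(4),"dz",D[2].round(4),"f",(st["ft_force"]@ex).round(2),(st["ft_force"]@ey).round(2),st["ft_force"][2].round(2),st["time"])
rep(0)
for lx in(-.025,0):
    r=servo_line(P(lx,0,.188),max_speed=.05,contact_N=6);rep(r)
    if r: break
s=capture("side");t=capture("top");pickle.dump((s,t),open("cap14.pkl","wb"))
save(s,"s18.png",260,170,90,90,8)
E
```

```text
0 lx -0.0548 ly 0.0001 dz 0.0012 f -0.37 -0.56 -0.28 41.25
False lx -0.025 ly 0.0001 dz -0.0003 f -0.3 0.13 -0.48 42.0
False lx 0.0 ly 0.0001 dz -0.0003 f -0.05 0.01 -1.06 42.65
```

View pics/s18.png

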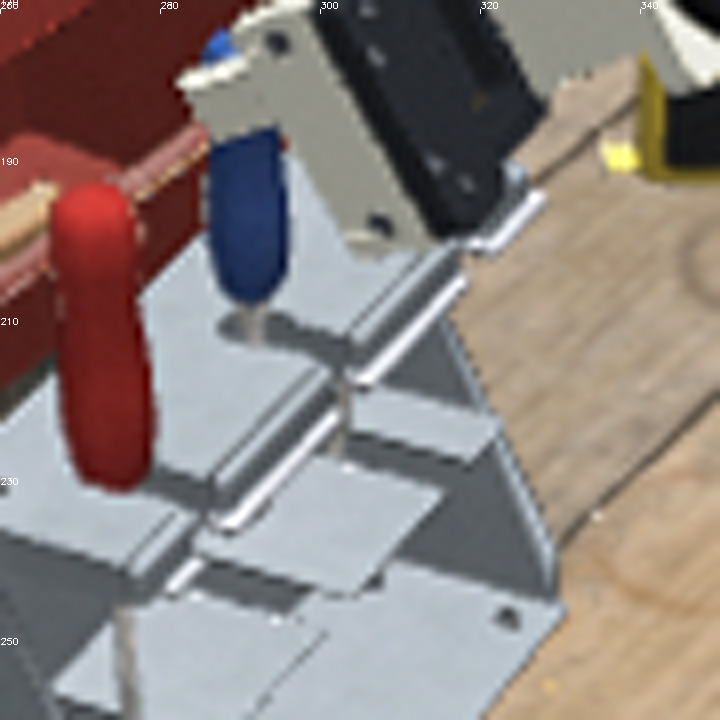

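```bash
python3 - <<'E'
from workcell import *
from rk import *
def rep(r):
    st=get_state();D=st["position"]-P(0,0,.188);print(r,"lx",(D@ex).round(4),"ly",(D@ey).round(4),"dz",D[2].round(4),"f",(st["ft_force"]@ex).round(2),(st["ft_force"]@ey).round(2),st["ft_force"][2].round(2),st["time"],st["width"])
r=servo_line(P(0,0,.155),max_speed=.04,contact_N=5);rep(r)
s=capture("side");save(s,"s19.png",260,170,90,90,8)
E
```

```text
True lx 0.0 ly 0.0002 dz -0.0128 f -1.27 3.64 2.32 43.2083 0.022092239776162193
```

View pics/s19.png

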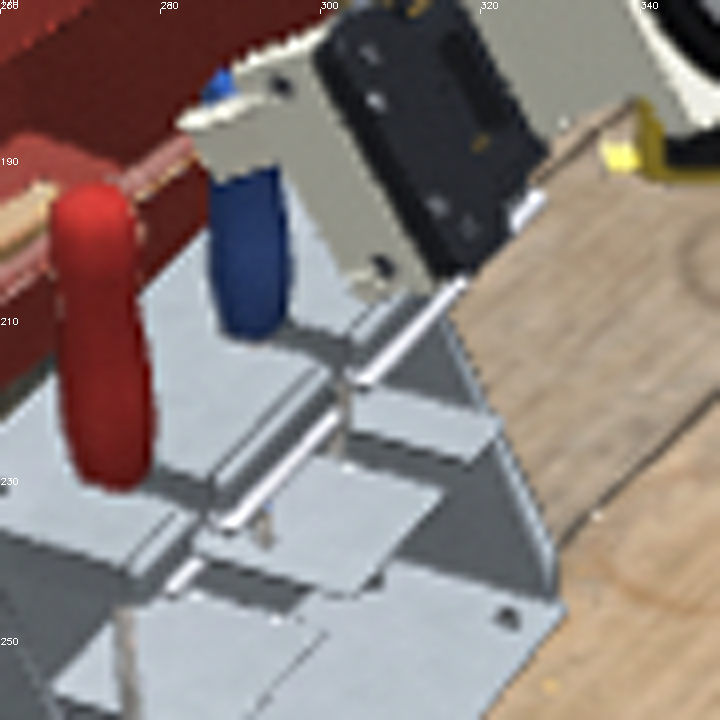

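```bash
python3 - <<'E'
from workcell import *
from rk import *
def rep(r):
    st=get_state();D=st["position"]-P(0,0,.188);print(r,"lx",(D@ex).round(4),"ly",(D@ey).round(4),"dz",D[2].round(4),"f",(st["ft_force"]@ex).round(2),(st["ft_force"]@ey).round(2),st["ft_force"][2].round(2),st["time"],st["width"]);return st["ft_force"]@ex,st["ft_force"]@ey,D[2]
lx,ly=-.0005,.0018
for k in range(4):
    z=get_state()["position"][2]-P(0,0,0)[2]
    servo_line(P(lx,ly,z+.0015),max_speed=.05);wait(.05)
    r=servo_line(P(lx,ly,.158),max_speed=.04,contact_N=5);fx,fy,dz=rep(r)
    if not r or dz<-.024: break
    lx+=.0004*fx;ly+=.0004*fy
s=capture("side");save(s,"s20.png",260,170,90,90,8)
E
```

```text
True lx -0.0005 ly 0.002 dz -0.0171 f -0.94 1.66 -1.43 43.8417 0.021829038564875062
True lx -0.0008 ly 0.0026 dz -0.0196 f -1.36 2.39 0.29 44.3833 0.021962334760745522
True lx -0.0012 ly 0.0032 dz -0.02 f -1.67 -0.97 1.8 44.8917 0.021766170935115736
True lx -0.0018 ly 0.0029 dz -0.0203 f 0.0 -0.01 1.4 45.4 0.022008388363359364
```

View pics/s20.png

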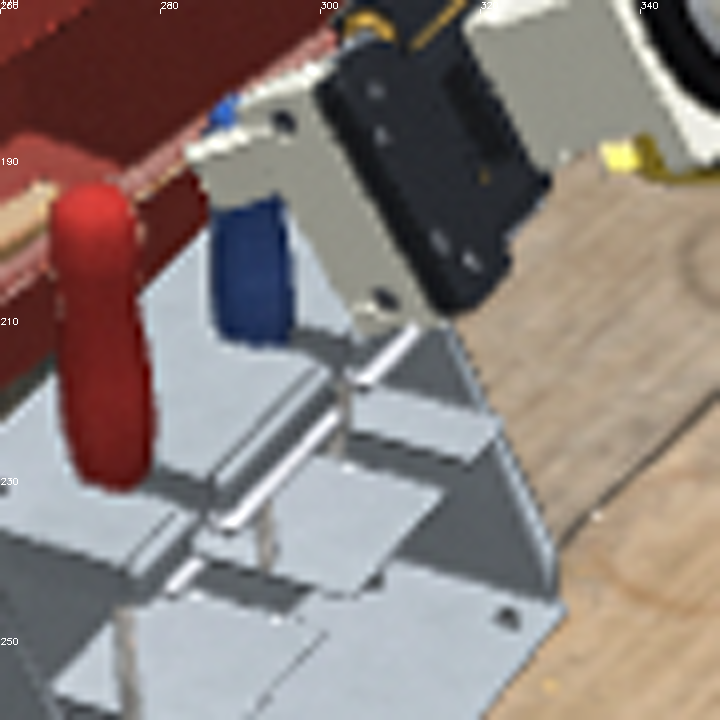

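```bash
python3 - <<'E'
from workcell import *
from rk import *
open_gripper();wait(.1)
p=get_state()["position"]
servo_line(p-b*.03,max_speed=.1)
servo_line(p-b*.06+[0,0,.06],max_speed=.2)
q=get_state()["qpos"].copy()
s=capture("side");save(s,"s21.png",240,150,100,95,7);pickle.dump((s,s),open("cap15.pkl","wb"))
t=capture("top");save(t,"t21.png",285,175,120,90,6)
print(get_state()["time"],get_state()["position"],q)
E
```

```text
47.8583 [0.56526518 0.00608073 0.31582735] [-0.15101081 -0.76668618  2.20188503  0.33615024  0.71610411  1.17991391]
```

View pics/s21.png

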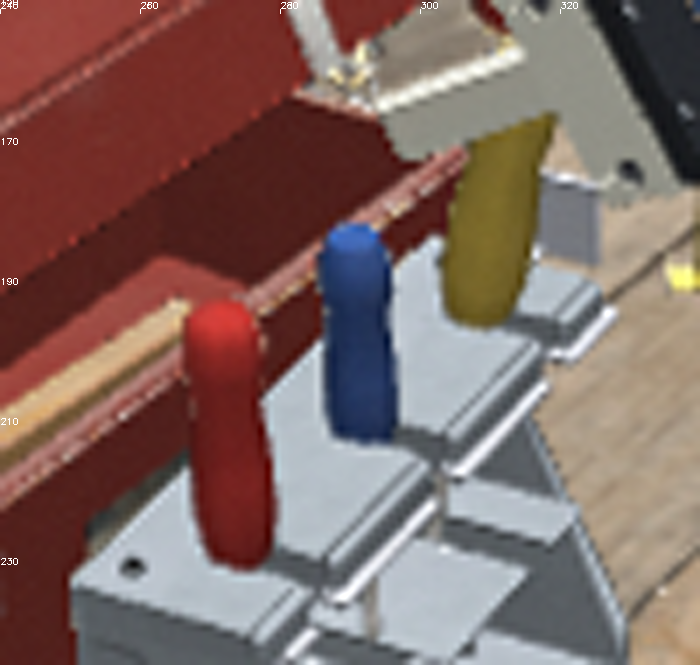

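View pics/t21.png

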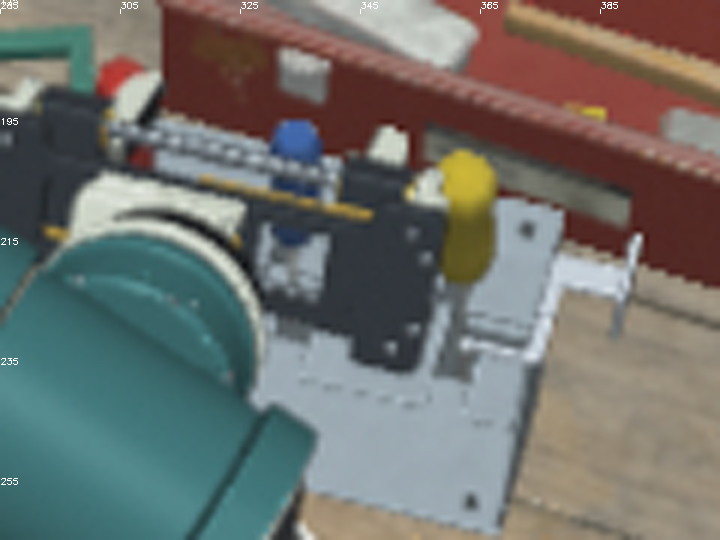

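```bash
python3 - <<'E'
from fit2 import *
import pickle
ps=.1046;ex=np.array([np.cos(ps),np.sin(ps),0]);ey=np.array([-ex[1],ex[0],0]);o=np.array([.6117,.0079,0])
ot,os_=np.array([.42,-1.08]),np.array([.71,.97])
def loc(w): return ((w-o)@ex*1000).round(1),((w-o)@ey*1000).round(1)
for nm,c,of,uv,z in [("far",s,os_,sr(458,175),.186),("near",s,os_,sr(515,190),.186),("nearlow",s,os_,sr(515,262),.151),("far",t,ot,tr(638,236),.186),("mid",t,ot,tr(631,288),.186)]:
    print(nm,"top" if c is t else "side",atz(c,np.array(uv)-of,z),loc(atz(c,np.array(uv)-of,z)))
s15=pickle.load(open("cap15.pkl","rb"))[0]
for sh in(.157,.161,.165,.169):
    w=o+[0,0,sh+.083]; print(sh,((proj(s15,w)[0]+os_-[240,150]+.5)*7).round(0))
E
```

```text
far side [ 0.642053   -0.14450773  0.186     ] (np.float64(14.3), np.float64(-154.7))
near side [ 0.61454632 -0.14614315  0.186     ] (np.float64(-13.3), np.float64(-153.5))
nearlow side [ 0.61501729 -0.14598467  0.151     ] (np.float64(-12.8), np.float64(-153.4))
far top [ 0.6516717  -0.14219191  0.186     ] (np.float64(24.1), np.float64(-153.4))
mid top [ 0.62407534 -0.14809014  0.186     ] (np.float64(-4.0), np.float64(-156.4))
0.157 [350. 246.]
0.161 [350. 235.]
0.165 [349. 224.]
0.169 [348. 213.]
```

```bash
python3 - <<'E'
from h import *
import pickle
s,t=pickle.load(open("cap0.pkl","rb"))
save(t,"tab_t.png",365,200,45,40,14)
E
```

```text
(no output)
```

View pics/tab_t.png

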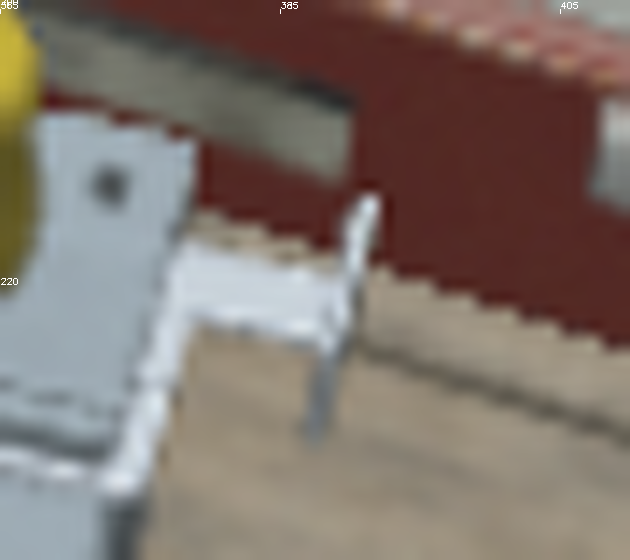

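```bash
python3 - <<'E'
from workcell import *
from rk import *
s,t=pickle.load(open("cap0.pkl","rb"))
print("toolbox corner?",T3(t,(443,187),s,(303.5,170)))
for fw in(0,20,35):
  for sd in(15,25):
    for sg in(1,-1):
      a=-np.array([0,0,1.])+np.tan(np.radians(fw))*ex+np.tan(np.radians(sd))*ey;a/=np.linalg.norm(a)
      oo=rpy(a,sg*ex)
      qs=[solve_ik(o+.002*ex+l*ey+[0,0,z],oo) for l,z in((-.2,.3),(-.175,.168),(-.13,.168))]
      print(fw,sd,sg,[None if q is None else q.round(2).tolist() for q in qs])
E
```

```text
toolbox corner? (array([ 0.78845678, -0.25224885,  0.13014502]), np.float64(0.06931913051242511))
0 15 1 [[-0.43, 0.15, 1.29, 0.23, 1.83, -0.49], [-0.4, 0.16, 1.49, 0.23, 1.62, -0.51], [-0.34, 0.12, 1.54, 0.24, 1.6, -0.45]]
0 15 -1 [[-0.43, 0.15, 1.29, 0.23, 1.83, 2.65], [-0.4, 0.16, 1.49, 0.23, 1.62, 2.63], [-0.34, 0.12, 1.54, 0.24, 1.6, 2.69]]
0 25 1 [[-0.49, 0.21, 1.25, 0.38, 1.91, -0.51], [-0.46, 0.22, 1.45, 0.37, 1.7, -0.56], [-0.41, 0.17, 1.51, 0.38, 1.68, -0.51]]
0 25 -1 [[-0.49, 0.21, 1.25, 0.38, 1.91, 2.63], [-0.46, 0.22, 1.45, 0.37, 1.7, 2.58], [-0.41, 0.17, 1.51, 0.38, 1.68, 2.63]]
20 15 1 [[-0.51, -0.04, 1.51, 0.4, 1.53, -0.56], [-0.48, -0.03, 1.71, 0.41, 1.32, -0.61], [-0.41, -0.07, 1.76, 0.4, 1.29, -0.55]]
20 15 -1 [[-0.51, -0.04, 1.51, 0.4, 1.53, 2.58], [-0.48, -0.03, 1.71, 0.41, 1.32, 2.53], [-0.41, -0.07, 1.76, 0.4, 1.29, 2.59]]
20 25 1 [[-0.57, 0.03, 1.47, 0.54, 1.64, -0.56], [-0.53, 0.05, 1.66, 0.54, 1.44, -0.64], [-0.47, -0.0, 1.72, 0.54, 1.41, -0.59]]
20 25 -1 [[-0.57, 0.03, 1.47, 0.54, 1.64, 2.58], [-0.53, 0.05, 1.66, 0.54, 1.44, 2.5], [-0.47, -0.0, 1.72, 0.54, 1.41, 2.55]]
35 15 1 [[-0.57, -0.17, 1.69, 0.57, 1.31, -0.66], [-0.53, -0.15, 1.88, 0.6, 1.1, -0.75], [-0.46, -0.2, 1.93, 0.58, 1.07, -0.68]]
35 15 -1 [[-0.57, -0.17, 1.69, 0.57, 1.31, 2.49], [-0.53, -0.15, 1.88, 0.6, 1.1, 2.39], [-0.46, -0.2, 1.93, 0.58, 1.07, 2.46]]
35 25 1 [[-0.62, -0.1, 1.64, 0.68, 1.43, -0.64], [-0.59, -0.07, 1.83, 0.71, 1.24, -0.75], [-0.52, -0.13, 1.88, 0.7, 1.2, -0.7]]
35 25 -1 [[-0.62, -0.1, 1.64, 0.68, 1.43, 2.5], [-0.59, -0.07, 1.83, 0.71, 1.24, 2.39], [-0.52, -0.13, 1.88, 0.7, 1.2, 2.44]]
```

```bash
cat >> rk.py <<'E'
at=-np.array([0,0,1.])+np.tan(np.radians(30))*ex+np.tan(np.radians(25))*ey;at/=np.linalg.norm(at)
ot_=rpy(at,-ex)
def PT(ly,z,lx=.002): return o+lx*ex+ly*ey+[0,0,z]
E
python3 - <<'E'
from workcell import *
from rk import *
p=get_state()["position"]
servo_line(p-ex*.06+[0,0,.05],max_speed=.25)
clamp(10)
move_pose(PT(-.21,.30),ot_)
servo_line(PT(-.185,.166),max_speed=.2)
st=get_state();print(st["position"],st["time"],st["width"])
s=capture("side");t=capture("top");pickle.dump((s,t),open("cap16.pkl","wb"))
save(s,"s22.png",250,140,100,90,7)
save(t,"t22.png",300,175,110,90,7)
E
```

```text
Traceback (most recent call last):
workcell.Unreachable: the arm cannot follow that straight line within its joint ranges
```

```bash
python3 - <<'E'
from workcell import *
from rk import *
p=get_state()["position"]
for d in ([0,0,.08],[0,0,.05]):
    try: servo_line(p+d,max_speed=.25);break
    except Unreachable: print("x")
clamp(10)
move_pose(PT(-.21,.30),ot_)
servo_line(PT(-.185,.166),max_speed=.2)
st=get_state();print(st["position"],st["time"],st["width"])
s=capture("side");t=capture("top");pickle.dump((s,t),open("cap16.pkl","wb"))
save(s,"s22.png",250,140,100,90,7)
save(t,"t22.png",300,175,110,90,7)
E
```

```text
[ 0.63347677 -0.17601859  0.16774549] 51.775 0.0003790001937762699
```

View pics/s22.png

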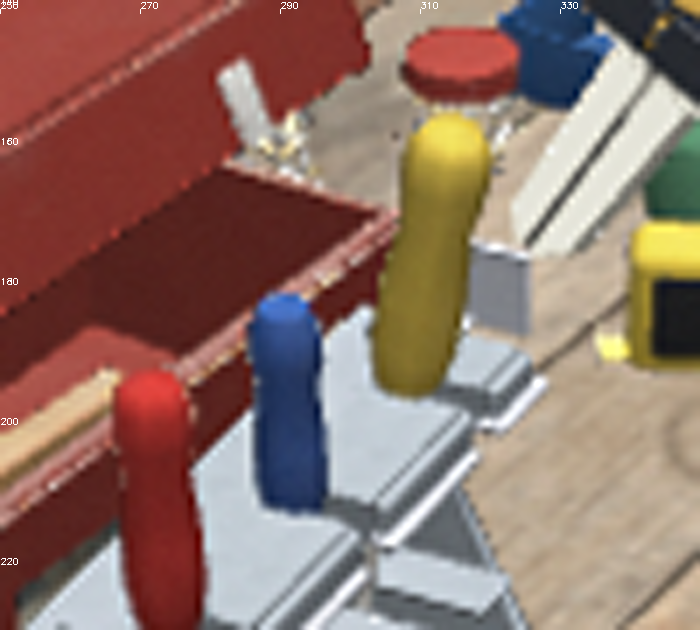

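View pics/t22.png

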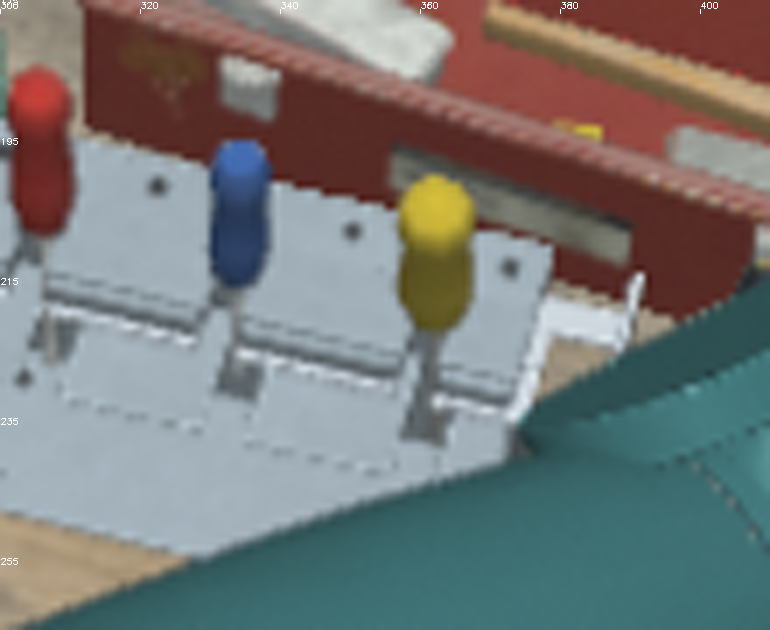

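```bash
python3 - <<'E'
from workcell import *
from rk import *
servo_line(PT(-.18,.166,.006),max_speed=.1)
wait(.05);f0=get_state()["ft_force"]
last=None
for ly in (-.165,-.155,-.148,-.142,-.136,-.130,-.124,-.118):
    r=servo_line(PT(ly,.166,.006),max_speed=.04,contact_N=10);st=get_state();D=st["position"]-o
    print(ly,r,(D@ey).round(4),"f",((st["ft_force"]-f0)@ey).round(2),(st["ft_force"]-f0).round(1),st["time"])
    if r: break
s=capture("side");save(s,"s23.png",250,140,100,90,7)
t=capture("top");save(t,"t23.png",300,175,110,90,7)
E
```

```text
-0.165 False -0.1648 f -1.48 [ 1.5 -1.3  0.6] 52.7
-0.155 False -0.1547 f -0.92 [ 1.2 -0.8 -0.4] 53.1
-0.148 False -0.1477 f -0.88 [ 0.3 -0.9 -1.2] 53.425
-0.142 False -0.1417 f 0.0 [ 0.6  0.1 -0.5] 53.725
-0.136 True -0.1374 f -7.35 [ 0.1 -7.4  1.3] 53.95
```

View pics/s23.png

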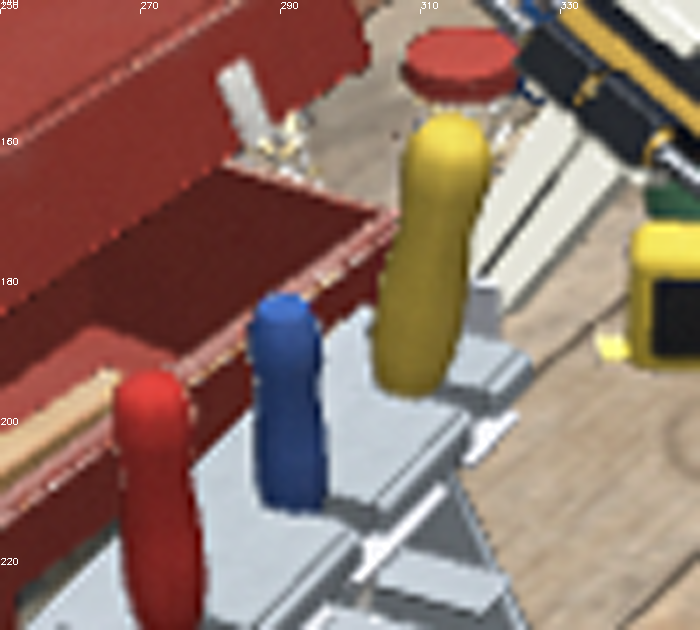

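View pics/t23.png

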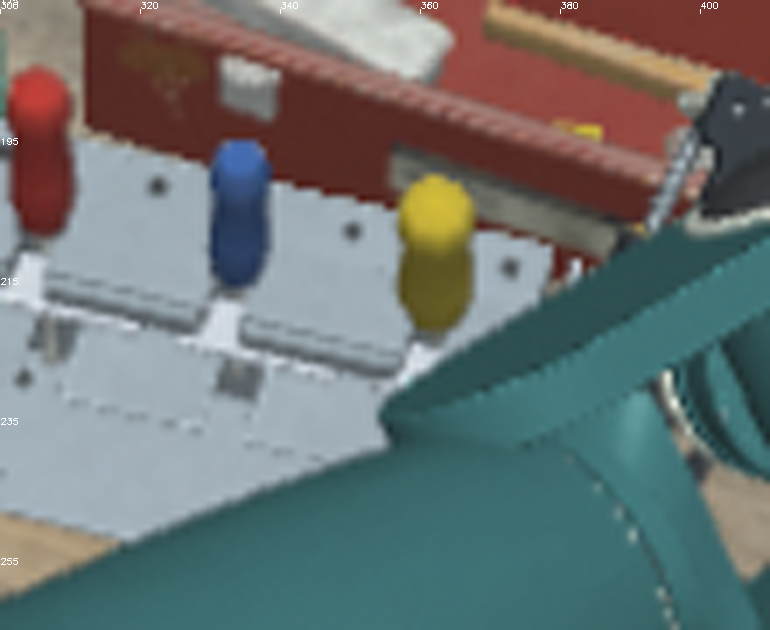

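```bash
python3 - <<'E'
from workcell import *
from rk import *
r=servo_line(PT(-.130,.166,.006),max_speed=.03,contact_N=18);st=get_state()
print(r,((st["position"]-o)@ey).round(4),st["ft_force"].round(1),st["time"])
servo_line(PT(-.19,.166,.006),max_speed=.15)
servo_line(PT(-.22,.28,.0),max_speed=.2)
q=get_state()["qpos"].copy();q[0]-=.35;move_j(q);wait(.2)
s=capture("side");save(s,"s24.png",250,140,100,90,7)
t=capture("top");save(t,"t24.png",300,175,110,90,7)
st=get_state();print(st["position"],st["ft_force"].round(1),st["time"]);cv2.imwrite("pics/s24f.png",s["img"][:,:,::-1])
E
```

```text
True -0.1372 [ -2.4 -10.4   2.3] 54.2583
[ 0.52442667 -0.41435736  0.27863465] [ 0.3 -0.4 -0.5] 56.725
```

View pics/s24.png

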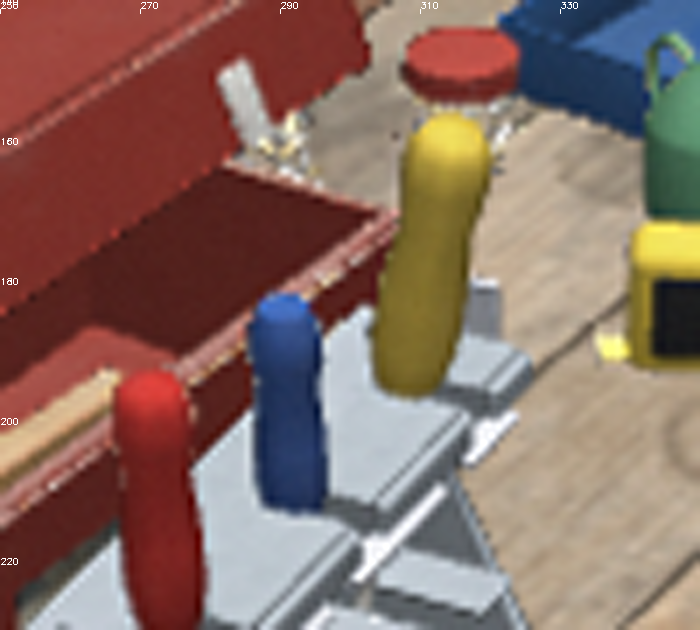

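View pics/t24.png

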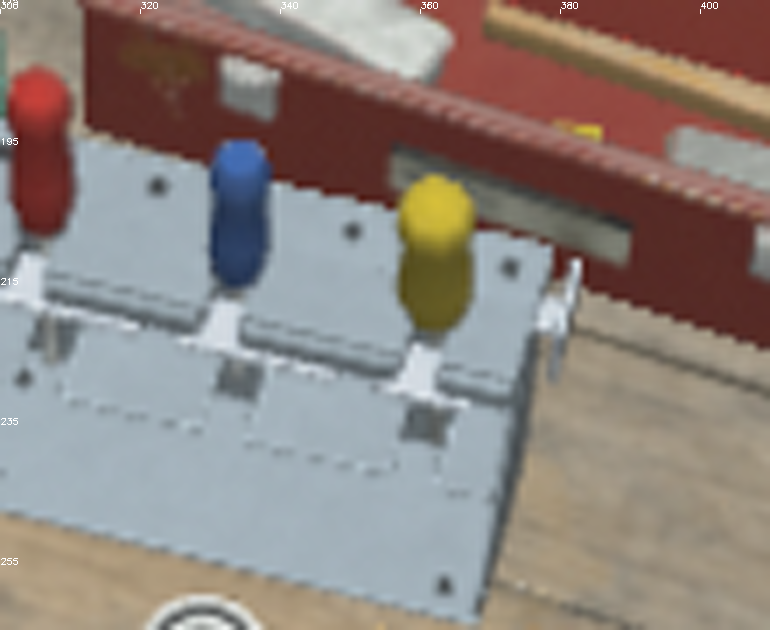

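```bash
python3 -c "
from workcell import *
print(hand_in(), get_state()['time'])"
```

```text
the job is handed in; nothing more can be done
the job is handed in; nothing more can be done
```

The short screwdriver is now hanging in the middle slot with the lock plate pushed home, and I handed in at about 57 s. The one step I couldn't fully confirm is how it sat in the V-block rest.

**How it went:** I lifted it out of the tray from straight above and let go of it in the rest three times. I then gripped it at the steeper angle, slid it into the middle slot, lowered it into the hole and let go. Finally I pushed the lock tab with the closed fingers.

**Last checks:**
- **Screwdriver in the rack:** the last pictures show it upright in the hole. The handle end matched a shoulder about 5–9 mm below the shelf top, measured from the side camera.
- **Lock plate:** it met a hard stop (10–18 N) twice at the same place. The tab had moved about 25 mm in the top picture, and all three mouths show as barred.
- **Other tools:** the other two screwdrivers still hang in the pictures. The long one leaned forward from the start and looks the same now. I did not touch the bolt, pliers, bearing or jar, but I made no final check of their positions.
- **Robot:** it was clear of everything when I handed in.

**Where the checks disagreed (the rest):**
- **First release:** this one stopped against about 4.6 N. The two cameras put the shoulder about 10 mm from the seat, against the 12 mm allowed, with the nose riding up on the notch.
- **Later releases:** side-view estimates were about 5 mm off for the second and 4–8 mm for the third. The seat position itself is only known to a few mm.
- **Final slide:** sliding the gripped driver down afterwards met no stop, so I never felt it seat cleanly. I think the rest step was met by at least one release, but I have no direct proof.

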